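Draw a test cassette from the dispenser and load the reader

ROBOT

A 6-joint arm with a two-finger parallel gripper is mounted at the origin on a cart in front of the work surface, level with it; the furniture and walls round the work are solid. World frame = base frame: x ahead of the robot, y to its left, z up, the work surface at z = 0. Lengths are in mm, angles in rad, forces in N, time in s.
With the tool pointing down it reaches from about 350 to 775 mm from the base axis. Payload 7.3 kg.
Tool frame: the origin (TCP) lies at the very end of the fingers, on their centre line; the grasp point (between the pads) lies 19 mm behind it (bot.tcp_to_grasp is the distance from the TCP to the grasp point, in mm); z points along the fingers, y is the direction in which the jaws open and shut (so a half turn about z gives the same grasp; the last joint's range is limited). The gripper opens to 92 mm and grips with 3 to 60 N. Pads are 19 mm wide; open, the fingers measure 130 mm over their backs; the gripper's body (75 mm by 190 mm) begins 47 mm behind the grasp point.
Start: joints at [1.171, 0.342, 1.524, -0, 1.275, -0.146], TCP at [131.803, 508.205, 226.741] pointing down, gripper open.
Joint ranges: [-2.53, 2.53], [-0.77, 2.02], [0.04, 2.7], [-1, 4.14], [0.28, 2.66], [-3.11, 3.11]. Speed limits (rad/s): [2.57, 2.57, 3.14, 3.14, 3.14, 3.14].

INTERFACE

Orientations are given as [roll, pitch, yaw] about the fixed x, y, z axes, in that order (R = Rz(yaw) Ry(pitch) Rx(roll)).
In Python, from plant import bot gives the robot as it stands. The module is installed in compiled form; this text tells all that it offers.
- The arm moves only by the tool carry_out, never from a script. Its argument "motion" is a list of rows, each a list of 5 numbers: the closure, from 0 (fully open) to 1 (shut), then the shift along the tool's x, y, z in mm, then the turn about the tool's z in degrees. In form: [[claw, dx, dy, dz, spin], ...]. A call has 1 to 10 rows; each row is the pose to reach, as a shift and turn from the pose measured when the call began, along the tool's axes at that moment; what a row does not reach only later rows make up. A row lasts 1/8 s, in which the tool goes at most 62.5 mm and 10.7 degrees, less where a joint would pass 70% of its speed; a pose out of reach is approached as far as the arm can. A call with a gripper value outside its range is refused whole. The fingers move at their own pace and stop on an object; the grip force is fixed at half the most. Time passes only in rows, so rows that repeat a pose let the fingers close. It gives the time, the measured TCP pose, the force and the opening at its end, in the units of the state.
- bot.get_obs(): the state, without advancing time (a new reading comes with each control period).
- bot.capture(name): name is "scene" or "top" or "wrist"; returns a dict with "color" (384x512x3 uint8, red, green, blue), "depth" (384x512 float32, mm along the optical axis (not along the pixel's ray), 0 where there is no reading), "K" (3x3 intrinsics, pixels), "camera_from_world" (4x4, takes a point from world to camera coordinates). Camera axes: x right, y down, z forward; pixel columns grow to the right and rows downward; lengths in mm; the calibration is good to about 2 mm. The wrist camera is an equidistant fisheye: a pixel r from the principal point sees the ray r / f radians off the axis. A picture is of the moment at which its call begins.
- bot.close_job(): hands the job in, once; it reports no verdict.
The state is a dict: "time": time; "joint_positions": joint angles; "dq": joint speeds; "tau": joint torques, N m; "tool_pos": TCP position; "tcp_rot": TCP orientation; "contact_force": force on the tool from outside, world axes, zero at the start; "moment": the same for the moment, N m; "grip_width": finger opening in mm.
Only numpy, scipy, OpenCV 4.12 (cv2) and the standard library are available. Lean on these libraries where they do the work, as an engineer would, in place of code of your own. Each camera call takes 0.05 s, during which the arm holds its last target.

TASK

Load the cassette reader with a fresh test cassette: with closed fingers press lightly on the bare top of the uppermost cassette in the spring-fed dispenser and draw it toward you until its end sticks out at the front, then take it by that end and slide it, read windows first, into the slot of the reader until it is fully home. Too light a press slips off and too hard a press cracks the cassette, so feel for it; do not force the cassette into the reader, let it fall on the worktop, pull out the second cassette, or disturb the vials, bottles and phone.

Things in the scene. Friction and masses are not known exactly. Their poses are not given: they have to be found in the camera images.
- test_cassette: Uppermost cassette in the dispenser: flat white plastic, 100 (x) x 46 (y) x 8 (z) mm, about 30 g, smooth (friction about 0.3 on its neighbours). Origin: centre of its underside, z up. +x points to the end with three long read windows (at the back of the dispenser at first); the round sample well is at the -x end, which faces the dispenser's front and is the end to take hold of.
- window_end (a point): Centre of the cassette's end face at the read windows: 50 mm along +x and 4 mm above the cassette's origin.
- next_cassette: Second cassette, of the same make, lying directly under the uppermost one in the dispenser; stays in the dispenser. Origin at the centre of its underside. The uppermost cassette must never be pressed on it with more than 12 N.
- dispenser: Spring-fed cassette dispenser, dark steel, fixed on levelling feet 4 to 14 mm high, 111 (x) x 56.5 (y) x 71 mm, inner width 48.5 mm, foot plate 131 x 92 x 6 mm. Origin: foot of the middle of its front face, underside of the foot plate; +x runs back into it, cassettes come out along -x; z up. Top cassette at the start: underside 60 mm above the origin, -x end 5 mm behind the front face.
- bare_top (a point): Spot on the bare top of the uppermost cassette, as it starts, where a finger may press: 55 mm behind the dispenser's front face, 68 mm above its origin; axes as the dispenser's. Along both sides lie retaining lips over the cassette's edges, 3 mm thick (top at 71 mm), 40 mm clear between them, from the front face to the back: the closed fingers must go down between them.
- bridge_edge (a point): Middle of the lower front edge of the bridge that joins the lips at the back: 81 mm behind the dispenser's front face, 68 mm above its origin (3 mm thick). Keep the finger in front of it. Once the cassette has been drawn right out, the stack rises 8 mm by itself.
- front_lip (a point): Middle of the top edge of the dispenser's front wall (4 mm thick), at its front face, 58.5 mm above its origin: 1.5 mm below the underside of the uppermost cassette, which slides out over it, while the wall holds back the second cassette.
- follower (a joint): Spring platform that carries the stack, metres, 0 at the start (on its rigid lower stop, the dispenser being full, so a press finds no give), positive when risen (to 0.0085). It holds the stack up against the lips with about 6.5 N: a smooth finger pressing with less than about 5 N slips, 6 to 9 N draws the cassette, and the cassettes bear 12 N at most.
- reader: Desktop cassette reader, fixed on rubber feet up to 12 mm high, 150 (x) x 140 (y) x 64 mm, dark screen on top (to 69 mm). Origin: foot of the middle of its front face, below the slot, 4 mm below the housing's underside; +x runs into it, z up.
- slot (a point): Middle of the slot's floor at the reader's front face, 30 mm above the reader's origin; axes as the reader's. Slot 49 mm wide, 11.5 mm high, flared in its first 8 mm (to about 60 mm wide; upper lip 16 mm above the floor); rigid end stop 62 mm in. A ledge 28 mm wide, level with the floor, stands out 44 mm in front, so fingers pass on both sides. Fully home, 38 mm of the cassette stay outside.
- vial_r1: Small glass vial with a purple cap, 29 mm across, 61 mm high, standing behind the work; bystander. Origin under its centre.
- vial_r2: Vial with a grey cap, 33 mm across, 70 mm high; bystander. Origin under its centre.
- saline_41: White plastic bottle, about 50 mm across, 111 mm high; bystander. Origin under its centre.
- saline_22_1: White plastic bottle, about 60 mm across, 111 mm high; bystander. Origin under its centre.
- phone: Black phone lying flat, 158 x 75 x 8 mm, near the front edge; bystander. Origin under its centre.
Things that resemble listed ones, but are neither listed nor needed, are in the scene too. Leave any yellow look-alike of the test_cassette alone.

How it is judged:
By the outcome, as a careful person would: the job done as asked, in the order asked, and still so for the second after the job is handed in, with the robot touching nothing.
It also fails if it takes over 64 s, if anything falls off the work surface, if the arm or the gripper's body presses on something with over 40 N, if the wrist force passes 120 N, or if a joint passes its speed limit or range.

## Working session

There is one attempt and no reset: what is moved stays moved. The work goes in short steps, Python scripts to look and compute and a tool call to move; the robot and the scene stay as the last step left them, time stands still between calls to the robot, and variables do not carry over. Pictures are saved under pics/ and viewed, and the job is handed in when it is done.

Besides the shell and the picture viewer there is one more tool, called after "Call:" in YAML: its name, and indented under it one key for each argument. carry_out: Moves the arm, as the interface text tells. Its arguments: {"type":"object","properties":{"motion":{"type":"array","items":{"type":"array","items":{"type":"number"}}}},"required":["motion"]}

```bash
mkdir -p pics; cat > h.py <<'E'
from plant import bot
import numpy as np, cv2
from scipy.spatial.transform import Rotation as R
def snap(n,tag):
    c=bot.capture(n); np.savez(f'pics/{tag}.npz',**c); cv2.imwrite(f'pics/{tag}.png',c['color'][...,::-1]); return c
def load(tag): return dict(np.load(f'pics/{tag}.npz'))
def ray(c,u,v,fish=False):
    K=c['K'];x=(u-K[0,2])/K[0,0];y=(v-K[1,2])/K[1,1]
    if fish:
        r=np.hypot(x,y); d=np.array([x/r*np.sin(r),y/r*np.sin(r),np.cos(r)]) if r>0 else np.array([0,0,1.])
    else: d=np.array([x,y,1.])
    T=np.linalg.inv(c['camera_from_world']); return T[:3,3],T[:3,:3]@d
def onz(c,u,v,z,fish=False):
    o,d=ray(c,u,v,fish); return o+d*(z-o[2])/d[2]
def dep(c,u,v):
    o,d=ray(c,u,v); return o+d*c['depth'][int(v),int(u)]
def proj(c,p):
    q=c['camera_from_world']@np.r_[p,1]; q=c['K']@q[:3]; return q[:2]/q[2]
E
python3 - <<'E'
from h import *
for n in ['scene','top','wrist']:
    c=snap(n,n+'0'); print(n,c['K'].tolist(),np.round(np.linalg.inv(c['camera_from_world']),2).tolist())
print(bot.get_obs(), bot.tcp_to_grasp)
E
```

```text
scene [[388.19990750961796, 0.0, 257.70769434575806], [0.0, 388.19990750961796, 197.54484437418668], [0.0, 0.0, 1.0]] [[0.9, -0.32, 0.31, 272.65], [-0.45, -0.63, 0.64, -823.21], [-0.01, -0.71, -0.71, 805.83], [0.0, 0.0, 0.0, 1.0]]
top [[383.0916905902366, 0.0, 252.03231847042923], [0.0, 383.0916905902366, 194.5550247538298], [0.0, 0.0, 1.0]] [[-0.0, -0.98, 0.18, 407.13], [-1.0, -0.0, -0.03, -142.14], [0.03, -0.18, -0.98, 1133.83], [0.0, 0.0, 0.0, 1.0]]
wrist [[297.3186396354542, 0.0, 252.53576071691344], [0.0, 297.3186396354542, 191.05921401342292], [0.0, 0.0, 1.0]] [[0.25, 0.93, 0.27, 57.97], [0.97, -0.24, -0.07, 526.82], [-0.0, 0.28, -0.96, 384.87], [0.0, 0.0, 0.0, 1.0]]
{'time': 0.15, 'joint_positions': array([ 1.17099533e+00,  3.42572092e-01,  1.52477766e+00, -8.28376952e-06,
        1.27540856e+00, -1.46004759e-01]), 'dq': array([-0.00071639, -0.00325963, -0.00283258,  0.00031973, -0.00147976,
        0.00142516]), 'tau': array([ 1.09228422e-03, -4.31464577e+01, -2.44351923e+01,  7.16332113e-02,
        5.37288410e-02, -5.70231418e-05]), 'tool_pos': array([131.6827539 , 507.90784788, 226.2066853 ]), 'tcp_rot': array([-3.14043824e+00, -1.61750763e-04,  2.88779874e+00]), 'contact_force': array([-0.4396141 ,  0.51149286, -0.3569051 ]), 'moment': array([-0.01829767, -0.01473817, -0.00490288]), 'grip_width': 91.97695450936502} 18.8
```

View pics/scene0.png

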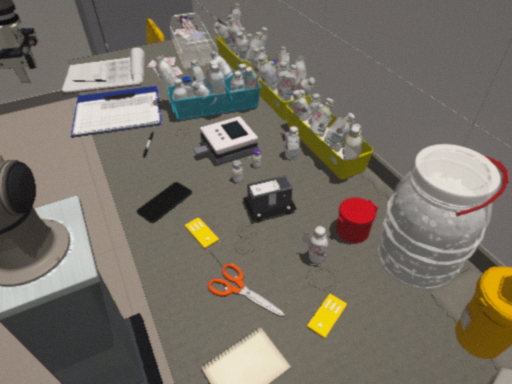

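View pics/top0.png

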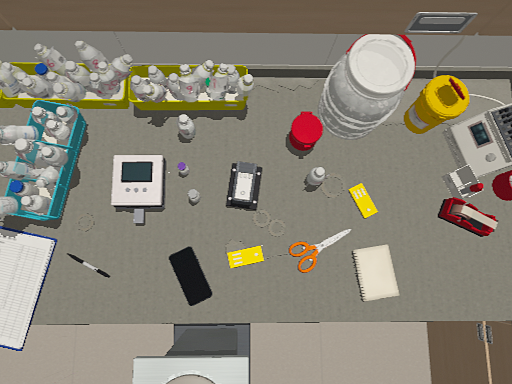

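View pics/wrist0.png

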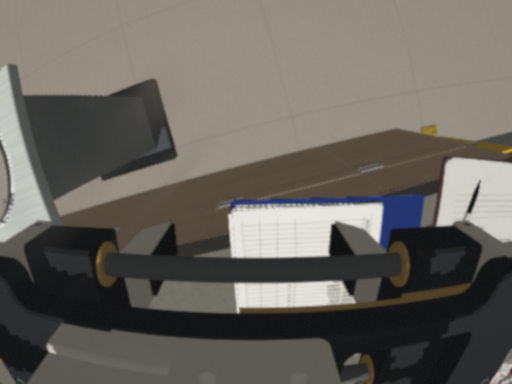

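The top view shows three candidates for the cassette: white in the dark dispenser at top (244,186), yellow at (245,257) and yellow at (362,200). By the description it's the white one. The reader is at (138,181), with its ledge at (139,216). Next are the close crops.

```bash
python3 - <<'E'
from h import *
c=load('top0');s=load('scene0')
a=cv2.resize(c['color'][150:225,100:275],None,fx=4.5,fy=4.5,interpolation=cv2.INTER_CUBIC)
cv2.imwrite('pics/c1.png',a[...,::-1])
a=cv2.resize(s['color'][110:225,190:305],None,fx=5,fy=5,interpolation=cv2.INTER_CUBIC)
cv2.imwrite('pics/c2.png',a[...,::-1])
for u,v in [(244,186),(243,172),(243,204),(138,190),(118,190),(160,165),(139,214),(200,230)]: print(u,v,np.round(dep(c,u,v),1))
E
```

```text
244 186 [ 620.7 -148.3   78.3]
243 172 [ 661.8 -145.5   75.4]
243 204 [ 578.8 -145.6   18.6]
138 190 [611.1 149.7  67.8]
118 190 [611.2 205.8  66.5]
160 165 [683.7  91.   67.3]
139 214 [547.7 153.3  31.7]
200 230 [504.  -19.1   1.4]
```

View pics/c1.png

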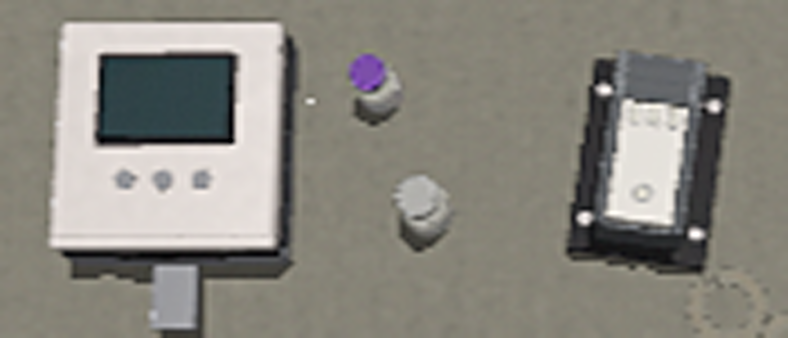

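View pics/c2.png

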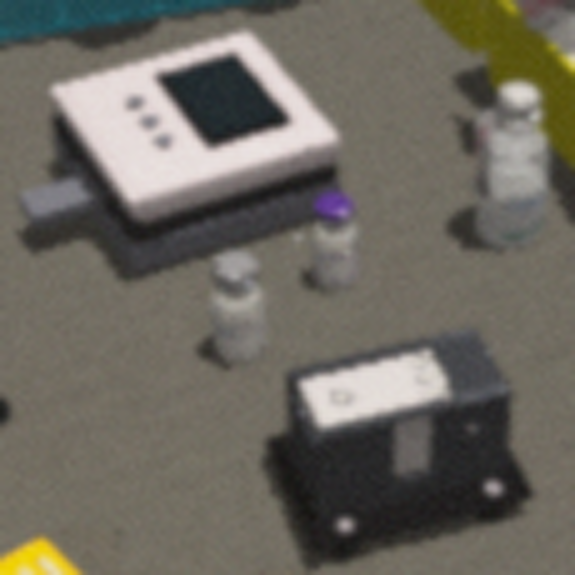

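```bash
python3 - <<'E'
from h import *
c=load('top0'); im=c['color'].astype(int)
def blob(m,x0,x1,y0,y1):
    k=np.zeros(m.shape,np.uint8);k[y0:y1,x0:x1]=m[y0:y1,x0:x1]
    cs,_=cv2.findContours(k,cv2.RETR_EXTERNAL,cv2.CHAIN_APPROX_NONE); q=max(cs,key=cv2.contourArea); return k,q
m=(im.min(2)>165)
k,q=blob(m,228,262,160,210); z=np.median(c['depth'][k>0]); r=cv2.minAreaRect(q)
ys,xs=np.nonzero(k&(c['depth']>0)); P=np.array([dep(c,u,v) for u,v in zip(xs,ys)])
print('cass z',np.percentile(P[:,2],[10,50,90]),r)
for b in cv2.boxPoints(r): print(np.round(onz(c,*b,np.median(P[:,2])),1))
k,q=blob(m,100,175,145,215); r=cv2.minAreaRect(q)
ys,xs=np.nonzero(k); P=np.array([dep(c,u,v) for u,v in zip(xs,ys)]);print('reader z',np.percentile(P[:,2],[10,50,90]),r)
for b in cv2.boxPoints(r): print(np.round(onz(c,*b,np.median(P[:,2])),1))
# ledge
P=np.array([dep(c,u,v) for u in range(136,143) for v in range(211,220)]).reshape(7,9,3)
print(np.round(np.median(P,0),0).tolist())
P=np.array([dep(c,u,v) for u in range(238,250) for v in range(160,172)]);print('bridge',np.percentile(P[:,2],[10,50,90]))
P=np.array([dep(c,u,v) for u in range(205,225) for v in range(215,235)]);print('table',np.percentile(P[:,2],[10,50,90]))
E
```

```text
cass z [76.84036823 80.01292872 82.68069032] ((243.27999877929688, 185.54000854492188), (15.132086753845215, 26.16295051574707), 8.130102157592773)
[ 587.9 -120.2   80. ]
[ 662.1 -130.3   80. ]
[ 656.  -172.6   80. ]
[ 581.9 -162.    80. ]
reader z [61.68834334 64.44592512 67.0195172 ] ((136.5, 179.5), (49.0, 51.0), 90.0)
[713.6 232.1  64.4]
[714.1  87.1  64.4]
[571.7  81.8  64.4]
[571.8 223.6  64.4]
[[557.0, 154.0, 30.0], [554.0, 153.0, 30.0], [551.0, 153.0, 31.0], [548.0, 153.0, 32.0], [545.0, 154.0, 29.0], [542.0, 154.0, 30.0], [539.0, 153.0, 29.0], [536.0, 153.0, 32.0], [533.0, 153.0, 31.0]]
bridge [-0.49073486 82.52466696 85.22796343]
table [-3.21984609 -0.54731448  2.34597991]
```

```bash
cat >> h.py <<'E'
def go(p,yaw):
    o=bot.get_obs(); r=R.from_euler('xyz',o['tcp_rot']); d=r.inv().apply(np.array(p)-o['tool_pos'])
    s=-np.degrees((yaw-o['tcp_rot'][2]+np.pi)%(2*np.pi)-np.pi)
    print('d',np.round(d,2),'spin',round(s,2),'| t',round(o['time'],2),'pos',np.round(o['tool_pos'],2),'rot',np.round(o['tcp_rot'],4),'F',np.round(o['contact_force'],2),'w',round(o['grip_width'],1))
E
python3 - <<'E'
from h import *
go([560,-140,200],np.pi/2-np.radians(8.1))
E
```

```text
d [-577.28 -519.58   26.71] spin 83.56 | t 0.15 pos [131.68 507.91 226.21] rot [-3.1404e+00 -2.0000e-04  2.8878e+00] F [-0.44  0.51 -0.36] w 92.0
```

Call:
carry_out:
  motion:
    - [1, -577, -520, 10, 83.5]
    - [1, -577, -520, 10, 83.5]
    - [1, -577, -520, 10, 83.5]
    - [1, -577, -520, 10, 83.5]
    - [1, -577, -520, 10, 83.5]
    - [1, -577, -520, 10, 83.5]
    - [1, -577, -520, 10, 83.5]
    - [1, -577, -520, 10, 83.5]
    - [1, -577, -520, 10, 83.5]
    - [1, -577, -520, 10, 83.5]

```text
time: 1.4
tool_pos: [476.7, -15.4, 218.6]
tcp_rot: [-3.141, 0.001, 1.43]
contact_force: [1.2, 0.8, -0.5]
grip_width: 0.7
```

```bash
python3 - <<'E'
from h import *
go([560,-140,200],np.pi/2-np.radians(8.1))
E
```

```text
d [-111.63   99.99   18.65] spin 0.03 | t 1.4 pos [476.68 -15.43 218.59] rot [-3.1413e+00  8.0000e-04  1.4299e+00] F [ 1.22  0.8  -0.5 ] w 0.7
```

```bash
python3 - <<'E'
from h import *
go([620,-215,190],np.pi/2-np.radians(8.1))
E
```

```text
d [-177.45  169.93   28.69] spin 0.03 | t 1.4 pos [476.68 -15.43 218.59] rot [-3.1413e+00  8.0000e-04  1.4299e+00] F [ 1.22  0.8  -0.5 ] w 0.7
```

Call:
carry_out:
  motion:
    - [1, -177, 170, 28, 0]
    - [1, -177, 170, 28, 0]
    - [1, -177, 170, 28, 0]
    - [1, -177, 170, 28, 0]
    - [1, -177, 170, 28, 0]
    - [1, -177, 170, 28, 0]
    - [1, -177, 170, 28, 0]

```text
time: 2.28
tool_pos: [619.9, -213.4, 191.4]
tcp_rot: [3.141, 0.001, 1.431]
contact_force: [-0.1, 0.5, 0.5]
grip_width: 0.3
```

```bash
python3 - <<'E'
from h import *
c=snap('wrist','w1'); go([620,-215,190],np.pi/2-np.radians(8.1))
cv2.imwrite('pics/w1b.png',cv2.resize(c['color'],(800,600),interpolation=cv2.INTER_CUBIC)[...,::-1])
E
```

```text
d [-1.58  0.24  1.64] spin 0.1 | t 2.33 pos [ 619.98 -213.4   191.64] rot [3.1410e+00 1.0000e-03 1.4312e+00] F [-0.16 -0.    1.02] w 0.6
```

View pics/w1b.png

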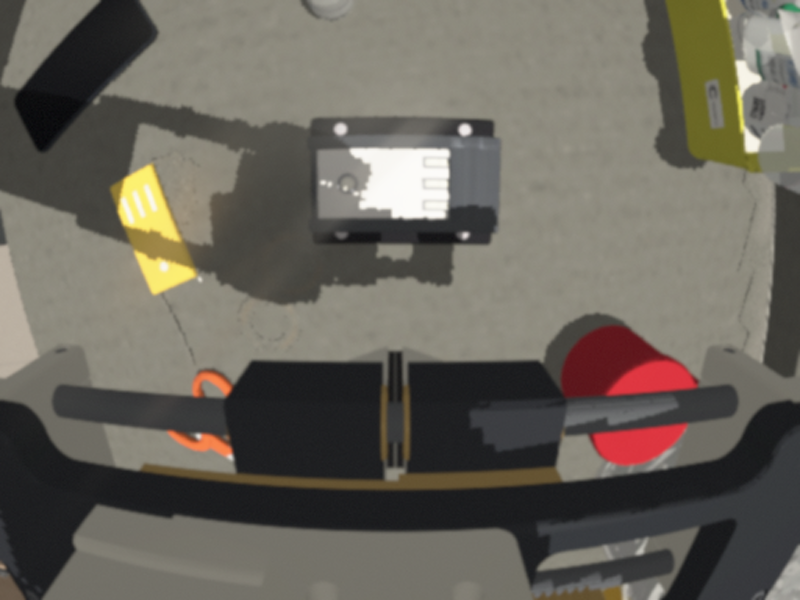

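```bash
python3 - <<'E'
from h import *
c=load('w1'); 
a=cv2.resize(c['color'][70:165,190:330],None,fx=5.7,fy=5.7,interpolation=cv2.INTER_CUBIC)
cv2.imwrite('pics/w1c.png',a[...,::-1])
for n in ['w1']:
    print(c['depth'][115,270],c['depth'][95:140:5,240],np.unique(c['depth']==0,return_counts=True))
E
```

```text
259.7134 [255.47635 258.30945 259.45126 258.85916 260.96414 262.77988 262.36356
 265.32462 265.4879 ] (array([False,  True]), array([193582,   3026]))
```

View pics/w1c.png

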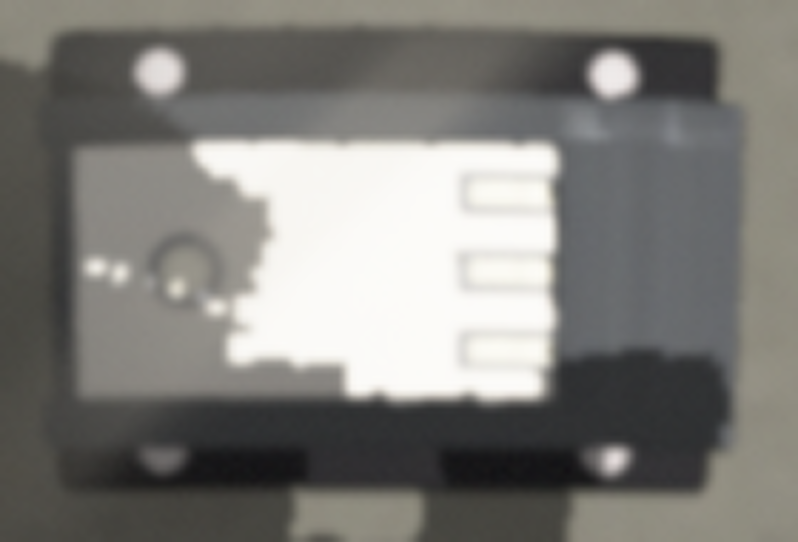

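```bash
python3 - <<'E'
from h import *
c=load('w1'); f=5.7
def px(x,y): return (x+.5)/f-.5+190,(y+.5)/f-.5+70
# depth estimate of cassette z (fisheye: depth along axis)
def depf(u,v):
    o,d=ray(c,u,v,True); zc=(c['camera_from_world'][:3,:3]@d)[2]; return o+d/zc*c['depth'][int(round(v)),int(round(u))]
zs=[depf(*px(x,y))[2] for x in range(100,540,20) for y in range(170,390,20)]; print('cass z',np.percentile(zs,[10,50,90]))
zs=[depf(*px(x,y))[2] for x in range(590,700,10) for y in range(160,390,20)]; print('bridge z',np.percentile(zs,[10,50,90]))
zs=[depf(*px(x,y))[2] for x in range(100,700,10) for y in range(10,22,6)]; print('table z',np.percentile(zs,[10,50,90]))
for zt in (76,80):
  F=[onz(c,*px(*p),zt,True) for p in [(73,145),(76,400)]]; B=[onz(c,*px(*p),zt+0,True) for p in [(557,143),(552,400)]]
  fm=np.mean(F,0);bm=np.mean(B,0); d=bm-fm
  print(zt,'front',fm.round(1),'back',bm.round(1),'len',np.linalg.norm(d).round(1),'w',np.linalg.norm(F[0]-F[1]).round(1),np.linalg.norm(B[0]-B[1]).round(1),'yaw',np.degrees(np.arctan2(d[1],d[0])).round(2))
E
```

```text
cass z [80.05956672 81.03252406 81.80035476]
bridge z [82.80613883 83.95057883 84.85815865]
table z [-0.38864373  0.52360717  1.54328996]
76 front [ 581.9 -141.8   76. ] back [ 658.7 -152.7   76. ] len 77.6 w 41.8 41.9 yaw -8.13
80 front [ 582.6 -141.7   80. ] back [ 658.3 -152.5   80. ] len 76.4 w 41.1 41.3 yaw -8.13
```

```bash
python3 - <<'E'
from h import *
go([629.5,-148.5,92],np.pi/2-np.radians(8.1))
E
```

```text
d [65.7   0.35 99.57] spin 0.1 | t 2.33 pos [ 619.98 -213.4   191.64] rot [3.1410e+00 1.0000e-03 1.4312e+00] F [-0.16 -0.    1.02] w 0.6
```

Call:
carry_out:
  motion:
    - [1, 40, 0, 30, 0]
    - [1, 65.7, 0.3, 65, 0]
    - [1, 65.7, 0.3, 90, 0]
    - [1, 65.7, 0.3, 97, 0]
    - [1, 65.7, 0.3, 97, 0]
    - [1, 65.7, 0.3, 97, 0]

```text
time: 3.08
tool_pos: [630.2, -149.0, 96.2]
tcp_rot: [3.138, 0.002, 1.431]
contact_force: [-0.3, -0.1, -0.1]
grip_width: 0.6
```

```bash
python3 - <<'E'
from h import *
c=snap('scene','s1'); w=snap('wrist','w2')
go([629.5,-148.5,92],np.pi/2-np.radians(8.1))
a=cv2.resize(c['color'][120:230,220:330],None,fx=4,fy=4,interpolation=cv2.INTER_CUBIC)
b=cv2.resize(w['color'][120:310,150:350],(463,440),interpolation=cv2.INTER_CUBIC)
cv2.imwrite('pics/s1.png',np.hstack([a,b])[:,:800,::-1])
E
```

```text
d [ 0.41 -0.57  3.91] spin 0.08 | t 3.17 pos [ 629.99 -148.98   95.91] rot [3.1388e+00 1.4000e-03 1.4308e+00] F [ 0.2   0.16 -0.43] w 0.3
```

View pics/s1.png

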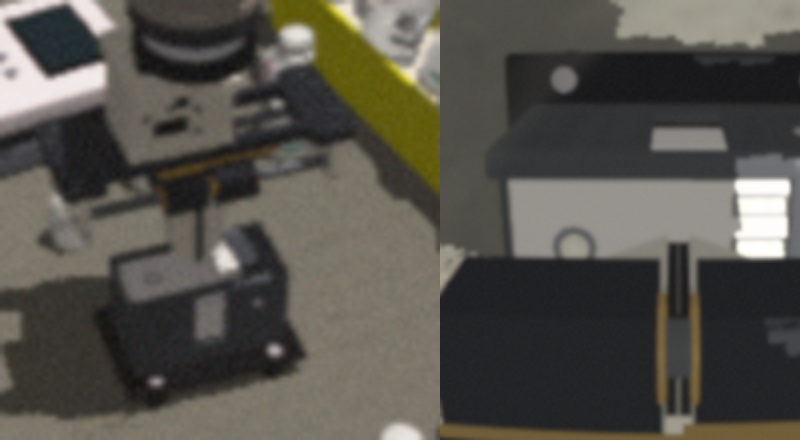

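The fingers sit over the bare top, between the lips and in front of the bridge. Next I'll descend and feel for contact.

Call:
carry_out:
  motion:
    - [1, 0, -0.5, 8, 0]
    - [1, 0, -0.5, 12, 0]
    - [1, 0, -0.5, 13, 0]
    - [1, 0, -0.5, 13, 0]

```text
time: 3.68
tool_pos: [629.5, -148.9, 82.7]
tcp_rot: [3.139, 0.001, 1.431]
contact_force: [-0.3, -0.5, -0.4]
grip_width: 0.4
```

```bash
python3 - <<'E'
from h import *
go([629.5,-148.5,80.5],np.pi/2-np.radians(8.1))
E
```

```text
d [ 0.43 -0.06  2.2 ] spin 0.08 | t 3.67 pos [ 629.5  -148.93   82.7 ] rot [3.1391e+00 1.4000e-03 1.4308e+00] F [-0.28 -0.53 -0.4 ] w 0.4
```

Call:
carry_out:
  motion:
    - [1, 0.4, 0, 0.5, 0]
    - [1, 0.4, 0, 1.0, 0]
    - [1, 0.4, 0, 1.3, 0]
    - [1, 0.4, 0, 1.3, 0]

```text
time: 4.18
tool_pos: [629.6, -148.5, 81.4]
tcp_rot: [3.139, 0.001, 1.431]
contact_force: [-0.0, 0.1, -0.4]
grip_width: 0.4
```

Call:
carry_out:
  motion:
    - [1, 0, 0, 0.3, 0]
    - [1, 0, 0, 0.6, 0]
    - [1, 0, 0, 0.6, 0]

```text
time: 4.55
tool_pos: [629.5, -148.5, 80.8]
tcp_rot: [3.139, 0.001, 1.431]
contact_force: [-0.2, 0.3, -0.5]
grip_width: 0.5
```

Call:
carry_out:
  motion:
    - [1, 0, 0, 0.3, 0]
    - [1, 0, 0, 0.5, 0]
    - [1, 0, 0, 0.5, 0]

```text
time: 4.92
tool_pos: [629.6, -148.6, 80.5]
tcp_rot: [3.139, 0.001, 1.431]
contact_force: [-0.9, -0.4, 1.8]
grip_width: 0.2
```

Call:
carry_out:
  motion:
    - [1, 0, 0, 0.2, 0]
    - [1, 0, 0, 0.4, 0]
    - [1, 0, 0, 0.4, 0]

```text
time: 5.3
tool_pos: [629.7, -148.6, 80.4]
tcp_rot: [3.139, 0.001, 1.431]
contact_force: [-2.6, 0.5, 4.3]
grip_width: 0.2
```

```bash
python3 - <<'E'
from h import *
go([629.5,-148.5,80.5],np.pi/2-np.radians(8.1))
E
```

```text
d [ 0.03 -0.16 -0.1 ] spin 0.08 | t 5.3 pos [ 629.66 -148.56   80.4 ] rot [3.1387e+00 1.5000e-03 1.4308e+00] F [-2.59  0.49  4.3 ] w 0.2
```

Call:
carry_out:
  motion:
    - [1, 0, 0, 0.4, 0]
    - [1, 0, 0, 0.6, 0]
    - [1, 0, 0, 0.6, 0]

```text
time: 5.68
tool_pos: [629.7, -148.6, 80.3]
tcp_rot: [3.138, 0.002, 1.431]
contact_force: [-1.8, 0.6, 6.4]
grip_width: 0.4
```

```bash
python3 - <<'E'
from h import *
go([629.5,-148.5,80.5],np.pi/2-np.radians(8.1))
E
```

```text
d [ 0.06 -0.24 -0.17] spin 0.08 | t 5.67 pos [ 629.73 -148.6    80.33] rot [3.1382e+00 1.6000e-03 1.4308e+00] F [-1.77  0.63  6.35] w 0.4
```

Call:
carry_out:
  motion:
    - [1, 0, 0, 0.6, 0]
    - [1, 0, -1, 0.65, 0]
    - [1, 0, -3, 0.65, 0]
    - [1, 0, -5, 0.65, 0]
    - [1, 0, -7, 0.65, 0]

```text
time: 6.3
tool_pos: [623.8, -148.0, 80.4]
tcp_rot: [3.135, 0.002, 1.431]
contact_force: [3.3, -0.5, 5.1]
grip_width: 0.2
```

```bash
python3 - <<'E'
from h import *
c=snap('wrist','w3')
go([629.5,-148.5,80.5],np.pi/2-np.radians(8.1))
b=cv2.resize(c['color'][120:310,150:350],(800,600),interpolation=cv2.INTER_CUBIC)
cv2.imwrite('pics/w3.png',b[...,::-1])
E
```

```text
d [ 0.26  5.95 -0.08] spin 0.08 | t 6.35 pos [ 623.57 -147.92   80.38] rot [3.1355e+00 2.2000e-03 1.4308e+00] F [1.76 0.12 5.71] w 0.3
```

View pics/w3.png

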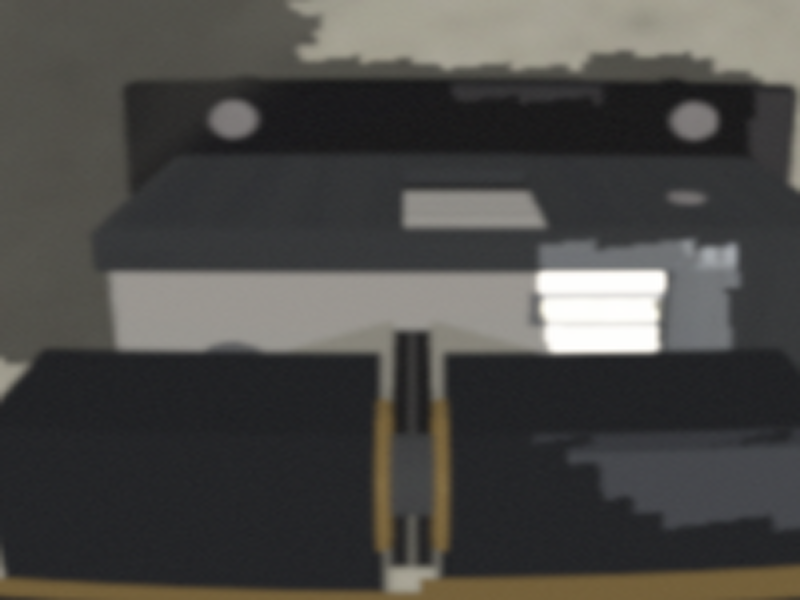

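Call:
carry_out:
  motion:
    - [1, 0, -0.5, 0.65, 0]
    - [1, 0, -2, 0.65, 0]
    - [1, 0, -4, 0.65, 0]
    - [1, 0, -6, 0.65, 0]
    - [1, 0, -8, 0.65, 0]
    - [1, 0, -10, 0.65, 0]
    - [1, 0, -12, 0.63, 0]
    - [1, 0, -14, 0.62, 0]
    - [1, 0, -16, 0.6, 0]

```text
time: 7.48
tool_pos: [608.7, -146.1, 80.4]
tcp_rot: [3.132, 0.003, 1.431]
contact_force: [2.9, -0.1, 4.9]
grip_width: 0.7
```

```bash
python3 - <<'E'
from h import *
go([629.5,-148.5,80.5],np.pi/2-np.radians(8.1))
E
```

```text
d [ 0.54 20.91  0.11] spin 0.07 | t 7.47 pos [ 608.72 -146.11   80.43] rot [3.1325e+00 2.7000e-03 1.4307e+00] F [ 2.85 -0.14  4.85] w 0.7
```

Call:
carry_out:
  motion:
    - [1, 0, -0.5, 0.7, 0]
    - [1, 0, -2, 0.75, 0]
    - [1, 0, -4, 0.75, 0]
    - [1, 0, -6, 0.75, 0]
    - [1, 0, -8, 0.75, 0]
    - [1, 0, -10, 0.75, 0]
    - [1, 0, -12, 0.75, 0]
    - [1, 0, -13, 0.75, 0]

```text
time: 8.48
tool_pos: [596.9, -144.7, 80.4]
tcp_rot: [3.129, 0.003, 1.431]
contact_force: [2.0, -0.6, 6.6]
grip_width: 0.3
```

```bash
python3 - <<'E'
from h import *
c=snap('scene','s3'); t=snap('top','t3')
go([629.5,-148.5,80.5],np.pi/2-np.radians(8.1))
a=cv2.resize(c['color'][140:230,220:310],(440,440),interpolation=cv2.INTER_CUBIC)
b=cv2.resize(t['color'][150:230,205:270],(357,440),interpolation=cv2.INTER_CUBIC)
cv2.imwrite('pics/s3.png',np.hstack([a,b])[...,::-1])
E
```

```text
d [ 0.8  32.92  0.31] spin 0.07 | t 8.57 pos [ 596.79 -144.7    80.42] rot [3.1296 0.0034 1.4306] F [ 1.02 -0.11  6.53] w 0.8
```

View pics/s3.png

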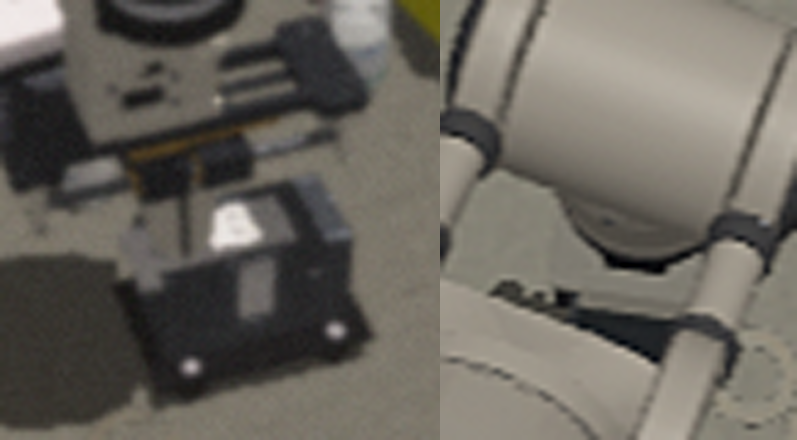

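Call:
carry_out:
  motion:
    - [1, 0, -0.5, 0.65, 0]
    - [1, 0, -2, 0.65, 0]
    - [1, 0, -4, 0.65, 0]
    - [1, 0, -6, 0.65, 0]
    - [1, 0, -8, 0.65, 0]
    - [1, 0, -10, 0.65, 0]
    - [1, 0, -10, 0.4, 0]
    - [1, 0, -10, -3, 0]
    - [1, 0, -10, -15, 0]
    - [1, 0, -10, -40, 0]

```text
time: 9.82
tool_pos: [585.4, -142.7, 119.8]
tcp_rot: [3.133, 0.003, 1.431]
contact_force: [-0.2, -0.2, 1.1]
grip_width: 0.2
```

```bash
python3 - <<'E'
from h import *
c=snap('wrist','w4'); s=snap('scene','s4')
go([629.5,-148.5,80.5],np.pi/2-np.radians(8.1))
a=cv2.resize(c['color'],(600,450),interpolation=cv2.INTER_CUBIC)
cv2.imwrite('pics/w4.png',a[...,::-1])
E
```

```text
d [ 1.13 41.34 43.29] spin 0.07 | t 9.93 pos [ 587.73 -143.56  123.11] rot [3.1252 0.0044 1.4307] F [ 0.33  0.03 -0.06] w 0.7
```

View pics/w4.png

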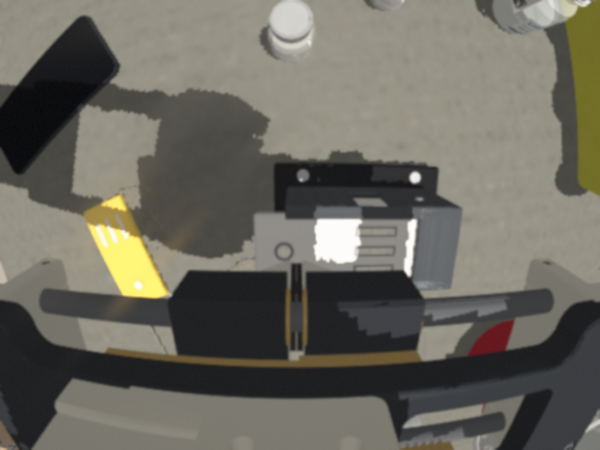

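```bash
python3 - <<'E'
from h import *
go([590,-143,180],np.pi-np.radians(8.1))
E
```

```text
d [  0.62   3.1  -56.85] spin -89.93 | t 9.93 pos [ 587.73 -143.56  123.11] rot [3.1252 0.0044 1.4307] F [ 0.33  0.03 -0.06] w 0.7
```

Call:
carry_out:
  motion:
    - [0.5, 0, 0, -30, -5]
    - [0, 0, 0, -57, -20]
    - [0, 0, 0, -57, -90]
    - [0, 0, 0, -57, -90]
    - [0, 0, 0, -57, -90]
    - [0, 0, 0, -57, -90]
    - [0, 0, 0, -57, -90]
    - [0, 0, 0, -57, -90]
    - [0, 0, 0, -57, -90]
    - [0, 0, 0, -57, -90]

```text
time: 11.18
tool_pos: [586.5, -143.1, 179.5]
tcp_rot: [-3.137, 0.015, 3.0]
contact_force: [0.2, 0.1, 0.4]
grip_width: 91.2
```

```bash
python3 - <<'E'
from h import *
c=snap('wrist','w5')
go([560,-139.6,90],np.pi-np.radians(8.1))
a=cv2.resize(c['color'],(800,600),interpolation=cv2.INTER_CUBIC)
cv2.imwrite('pics/w5.png',a[...,::-1])
E
```

```text
d [ 2.814e+01 -1.000e-02  8.916e+01] spin -0.13 | t 11.22 pos [ 586.54 -143.05  179.58] rot [-3.1375  0.0154  2.998 ] F [ 1.36  0.2  -0.77] w 91.5
```

View pics/w5.png

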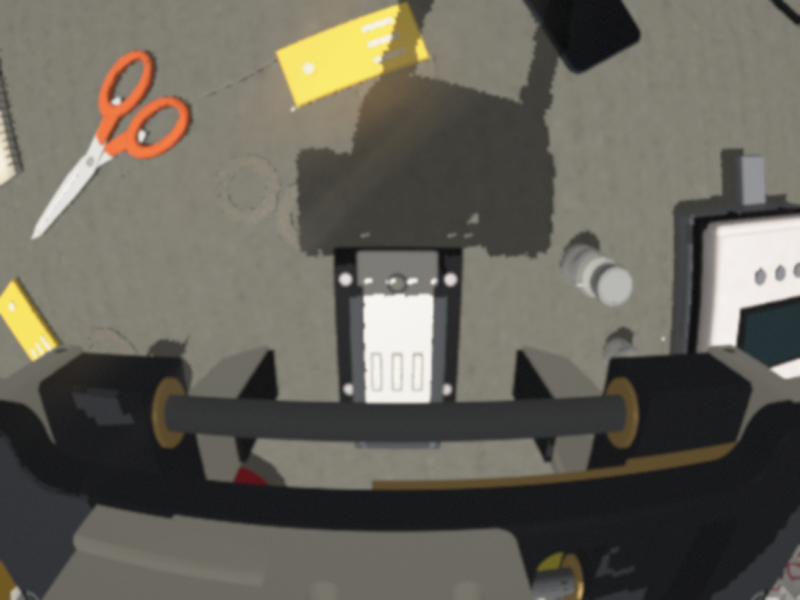

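```bash
python3 - <<'E'
from h import *
c=load('w5')
a=cv2.resize(c['color'][150:240,205:305],None,fx=6,fy=6,interpolation=cv2.INTER_CUBIC)
cv2.imwrite('pics/w5c.png',a[...,::-1])
E
```

```text
(no output)
```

View pics/w5c.png

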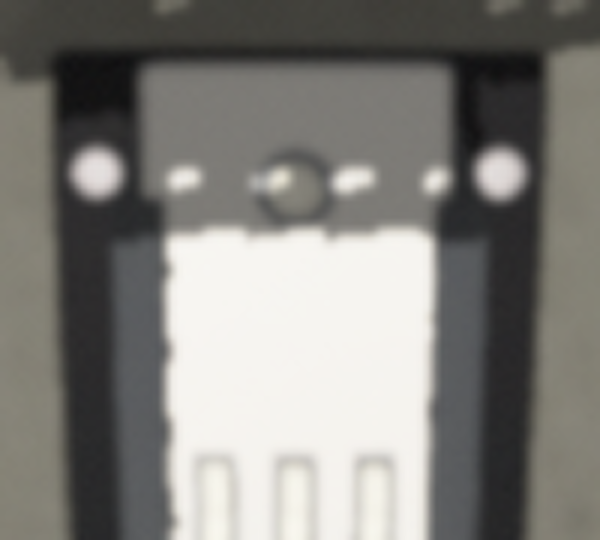

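```bash
python3 - <<'E'
from h import *
c=load('w5'); f=6
def px(x,y): return (x+.5)/f-.5+205,(y+.5)/f-.5+150
P=lambda x,y,z:onz(c,*px(x,y),z,True).round(1)
print('front',P(138,62,80.5),P(455,62,80.5),'mid',P(296,62,80.5))
print('lips',P(140,200,83.5),P(460,200,83.5),P(115,240,83.5),P(490,240,83.5))
print('win',P(296,455,80.5), 'well',P(296,187,80.5))
print('lipinner',P(168,300,80.5),P(432,300,80.5))
w=load('w1');g=5.7
q=lambda x,y:onz(w,(x+.5)/g-.5+190,(y+.5)/g-.5+70,80.5,True).round(1)
print('orig well',q(187,270),'win',q(462,271),'front',q(74,272))
E
```

```text
front [ 554.5 -161.6   80.5] [ 561.  -115.6   80.5] mid [ 557.8 -138.7   80.5]
lips [ 574.5 -164.3   83.5] [ 581.1 -117.5   83.5] [ 580.  -169.    83.5] [ 587.8 -113.7   83.5]
win [ 619.5 -147.4   80.5] well [ 576.5 -141.3   80.5]
lipinner [ 591.4 -163.    80.5] [ 597.  -123.3   80.5]
orig well [ 600.7 -144.2   80.5] win [ 643.6 -150.6   80.5] front [ 582.7 -141.6   80.5]
```

The cassette has moved out by 24.5 mm and sticks out about 20 mm, so part of the draw slipped. I'll press again further back and a little harder to bring out more.

```bash
python3 - <<'E'
from h import *
go([606,-145.5,100],np.pi/2-np.radians(8.1))
E
```

```text
d [-18.38   0.69  79.87] spin 89.87 | t 11.22 pos [ 586.54 -143.05  179.58] rot [-3.1375  0.0154  2.998 ] F [ 1.36  0.2  -0.77] w 91.5
```

Call:
carry_out:
  motion:
    - [1, -18.4, 0.7, 10, 90]
    - [1, -18.4, 0.7, 20, 90]
    - [1, -18.4, 0.7, 20, 90]
    - [1, -18.4, 0.7, 20, 90]
    - [1, -18.4, 0.7, 20, 90]
    - [1, -18.4, 0.7, 20, 90]
    - [1, -18.4, 0.7, 20, 90]
    - [1, -18.4, 0.7, 40, 90]
    - [1, -18.4, 0.7, 77, 90]
    - [1, -18.4, 0.7, 77, 90]

```text
time: 12.48
tool_pos: [603.9, -144.8, 100.0]
tcp_rot: [3.133, 0.003, 1.425]
contact_force: [-0.1, 0.4, 0.6]
grip_width: 0.9
```

```bash
python3 - <<'E'
from h import *
go([606,-145.5,82],np.pi/2-np.radians(8.1))
E
```

```text
d [-0.37  1.97 18.  ] spin -0.24 | t 12.47 pos [ 603.95 -144.78   99.98] rot [3.1327e+00 2.7000e-03 1.4252e+00] F [-0.15  0.45  0.65] w 0.9
```

Call:
carry_out:
  motion:
    - [1, 0, 2, 10, 0]
    - [1, 0, 2, 15, 0]
    - [1, 0, 2, 17, 0]
    - [1, 0, 2, 17.5, 0]
    - [1, 0, 2, 17.5, 0]
    - [1, 0, 2, 17.5, 0]

```text
time: 13.22
tool_pos: [606.2, -145.2, 82.8]
tcp_rot: [3.132, 0.003, 1.425]
contact_force: [-0.3, 0.8, 1.0]
grip_width: 0.7
```

```bash
python3 - <<'E'
from h import *
go([606,-145.5,80.5],np.pi/2-np.radians(8.1))
E
```

```text
d [-0.32 -0.19  2.3 ] spin -0.24 | t 13.22 pos [ 606.21 -145.2    82.8 ] rot [3.1323e+00 2.8000e-03 1.4252e+00] F [-0.33  0.75  0.96] w 0.7
```

Call:
carry_out:
  motion:
    - [1, 0, 0, 1.0, 0]
    - [1, 0, 0, 1.6, 0]
    - [1, 0, 0, 1.6, 0]

```text
time: 13.6
tool_pos: [606.1, -145.2, 81.1]
tcp_rot: [3.133, 0.003, 1.425]
contact_force: [-1.2, -0.4, -0.2]
grip_width: 0.6
```

Call:
carry_out:
  motion:
    - [1, 0, 0, 0.5, 0]
    - [1, 0, 0, 0.9, 0]
    - [1, 0, 0, 0.9, 0]

```text
time: 13.98
tool_pos: [606.2, -145.2, 80.5]
tcp_rot: [3.132, 0.003, 1.425]
contact_force: [-0.5, 0.7, 2.8]
grip_width: 0.6
```

Call:
carry_out:
  motion:
    - [1, 0, 0, 0.4, 0]
    - [1, 0, 0, 0.75, 0]
    - [1, 0, 0, 0.75, 0]

```text
time: 14.35
tool_pos: [606.3, -145.2, 80.4]
tcp_rot: [3.132, 0.003, 1.425]
contact_force: [-2.2, 0.3, 6.1]
grip_width: 0.3
```

```bash
python3 - <<'E'
from h import *
go([606,-145.5,80.5],np.pi/2-np.radians(8.1))
E
```

```text
d [-0.32 -0.3  -0.11] spin -0.24 | t 14.35 pos [ 606.34 -145.22   80.39] rot [3.1316e+00 3.0000e-03 1.4253e+00] F [-2.17  0.33  6.14] w 0.3
```

Call:
carry_out:
  motion:
    - [1, 0, 0, 0.85, 0]
    - [1, 0, -1, 0.9, 0]
    - [1, 0, -2.5, 0.9, 0]
    - [1, 0, -4, 0.9, 0]
    - [1, 0, -5.5, 0.9, 0]
    - [1, 0, -7, 0.9, 0]

```text
time: 15.1
tool_pos: [600.7, -144.7, 80.4]
tcp_rot: [3.128, 0.004, 1.425]
contact_force: [2.3, -1.1, 5.3]
grip_width: 0.6
```

```bash
python3 - <<'E'
from h import *
c=snap('wrist','w6')
go([606,-145.5,80.5],np.pi/2-np.radians(8.1))
b=cv2.resize(c['color'][120:310,150:350],(800,600),interpolation=cv2.INTER_CUBIC)
cv2.imwrite('pics/w6.png',b[...,::-1])
E
```

```text
d [-0.06  5.59 -0.04] spin -0.24 | t 15.15 pos [ 600.48 -144.63   80.38] rot [3.1283 0.0036 1.4252] F [ 1.47 -0.69  6.07] w 0.2
```

View pics/w6.png

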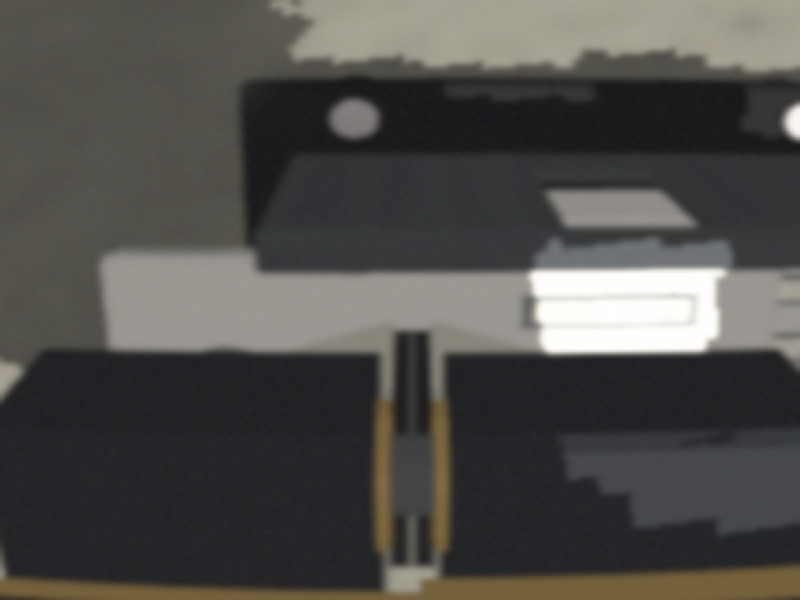

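Call:
carry_out:
  motion:
    - [1, 0, -0.5, 0.8, 0]
    - [1, 0, -2, 1.0, 0]
    - [1, 0, -3.5, 1.05, 0]
    - [1, 0, -5, 1.05, 0]
    - [1, 0, -6.5, 1.05, 0]
    - [1, 0, -8, 1.05, 0]
    - [1, 0, -9.5, 1.05, 0]
    - [1, 0, -11, 1.05, 0]

```text
time: 16.15
tool_pos: [591.2, -143.6, 80.4]
tcp_rot: [3.124, 0.004, 1.425]
contact_force: [3.3, -1.0, 6.7]
grip_width: 0.8
```

```bash
python3 - <<'E'
from h import *
c=snap('wrist','w7')
go([606,-145.5,80.5],np.pi/2-np.radians(8.1))
b=cv2.resize(c['color'][120:310,150:350],(800,600),interpolation=cv2.INTER_CUBIC)
cv2.imwrite('pics/w7.png',b[...,::-1])
E
```

```text
d [ 0.23 15.14  0.15] spin -0.24 | t 16.2 pos [ 590.99 -143.53   80.39] rot [3.1242 0.0044 1.4252] F [ 2.18 -0.57  7.25] w 0.3
```

View pics/w7.png

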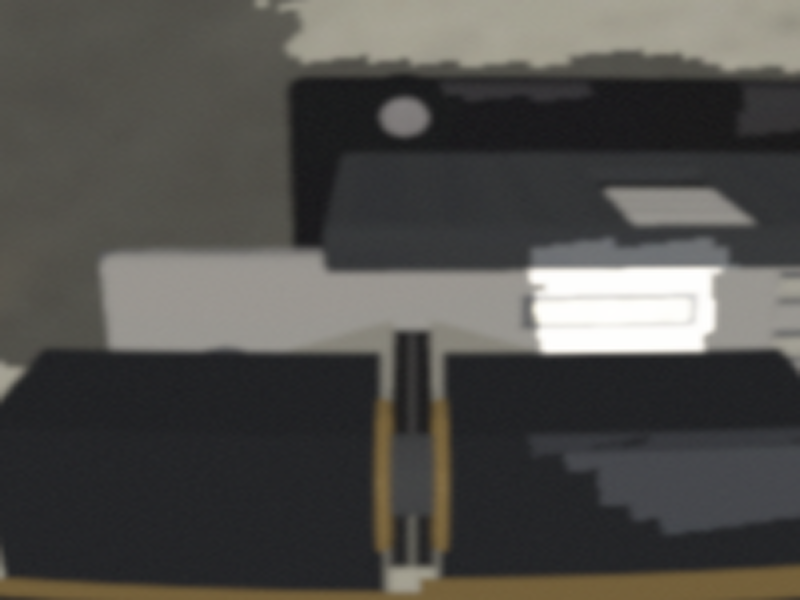

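Call:
carry_out:
  motion:
    - [1, 0, 0, -3, 0]
    - [1, 0, 0, -20, 0]
    - [0.5, 0, 0, -50, 0]
    - [0, 0, 0, -80, -10]
    - [0, 0, 0, -100, -90]
    - [0, 0, 0, -100, -90]
    - [0, 0, 0, -100, -90]
    - [0, 0, 0, -100, -90]
    - [0, 0, 0, -100, -90]
    - [0, 0, 0, -100, -90]

```text
time: 17.45
tool_pos: [589.1, -142.8, 181.1]
tcp_rot: [3.141, 0.018, 2.731]
contact_force: [0.4, 0.6, -0.2]
grip_width: 75.9
```

Call:
carry_out:
  motion:
    - [0, 0, 0, 0, -40]
    - [0, 0, 0, 0, -40]
    - [0, 0, 0, 0, -40]
    - [0, 0, 0, 0, -40]

```text
time: 17.95
tool_pos: [588.9, -142.7, 181.9]
tcp_rot: [-3.13, 0.014, -2.849]
contact_force: [-0.1, -0.6, 0.8]
grip_width: 92.1
```

```bash
python3 - <<'E'
from h import *
c=snap('wrist','w8')
go([560,-139.6,90],np.pi-np.radians(8.1))
a=cv2.resize(c['color'],(600,450),interpolation=cv2.INTER_CUBIC)
cv2.imwrite('pics/w8.png',a[...,::-1])
a=cv2.resize(c['color'][140:240,205:305],None,fx=6,fy=6,interpolation=cv2.INTER_CUBIC)
cv2.imwrite('pics/w8c.png',a[...,::-1])
E
```

```text
d [28.01 12.6  91.37] spin 25.16 | t 18.0 pos [ 588.96 -142.78  181.88] rot [-3.13    0.0138 -2.8438] F [ 0.14 -0.45 -0.36] w 92.2
```

View pics/w8c.png

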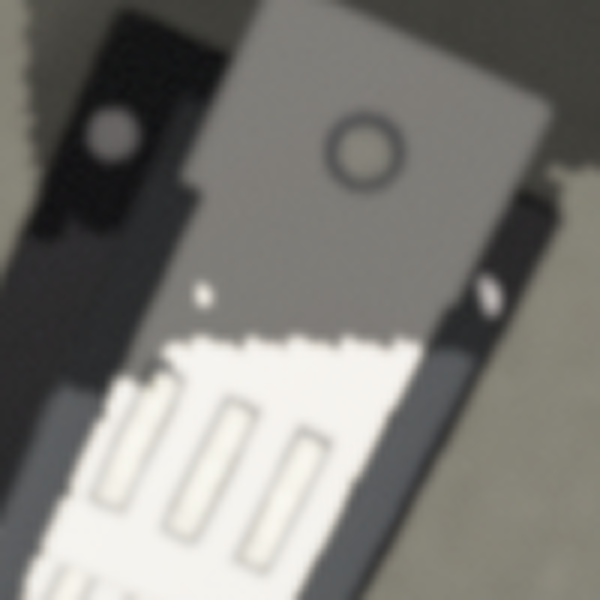

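View pics/w8.png

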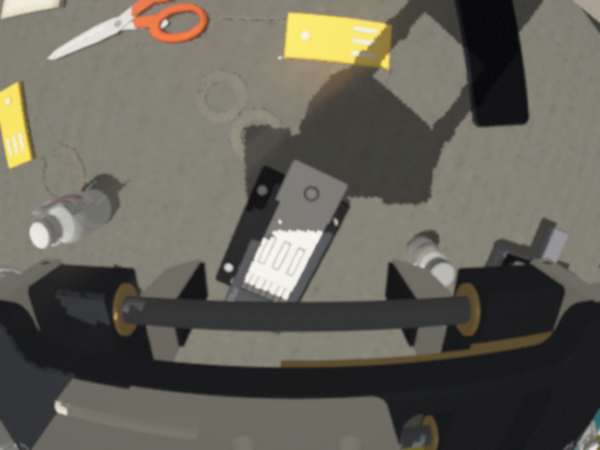

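```bash
python3 - <<'E'
from h import *
c=load('w8'); f=6
def P(x,y,z): return onz(c,(x+.5)/f-.5+205,(y+.5)/f-.5+140,z,True).round(1)
print('well',P(366,152,80.5),'rightfront',P(552,105,80.5),'lip',P(190,185,82),P(450,310,82))
print('sides', P(185,183,80.5),'edge front-left',P(262,-5,80.5),P(505,200,80.5))
E
sed -i 's/xx//' h.py
```

```text
well [ 562.6 -139.6   80.5] rightfront [ 547.6 -115.3   80.5] lip [ 574.7 -163.1   82. ] [ 581.8 -120.3   82. ]
sides [ 574.9 -163.9   80.5] edge front-left [ 544.6 -161.    80.5] [ 563.4 -117.5   80.5]
```

```bash
python3 - <<'E'
from h import *
go([557,-138.5,130],np.pi-np.radians(8.1))
E
```

```text
d [30.01 14.07 51.32] spin 25.16 | t 18.0 pos [ 588.96 -142.78  181.88] rot [-3.13    0.0138 -2.8438] F [ 0.14 -0.45 -0.36] w 92.2
```

Call:
carry_out:
  motion:
    - [0, 30, 14, 20, 25]
    - [0, 30, 14, 40, 25]
    - [0, 30, 14, 51, 25]
    - [0, 30, 14, 51, 25]
    - [0, 30, 14, 51, 25]
    - [0, 30, 14, 51, 25]

```text
time: 18.75
tool_pos: [557.3, -138.7, 131.0]
tcp_rot: [-3.137, 0.018, 3.003]
contact_force: [0.2, -0.1, 0.6]
grip_width: 91.9
```

```bash
python3 - <<'E'
from h import *
c=snap('wrist','w9')
go([557,-138.5,62],np.pi-np.radians(8.1))
a=cv2.resize(c['color'][90:290,110:390],(800,571),interpolation=cv2.INTER_CUBIC)
cv2.imwrite('pics/w9.png',a[...,::-1])
E
```

```text
d [ 1.55  0.43 68.9 ] spin 0.17 | t 18.8 pos [ 557.27 -138.62  130.92] rot [-3.1367  0.0183  3.0033] F [0.55 1.18 0.36] w 91.5
```

View pics/w9.png

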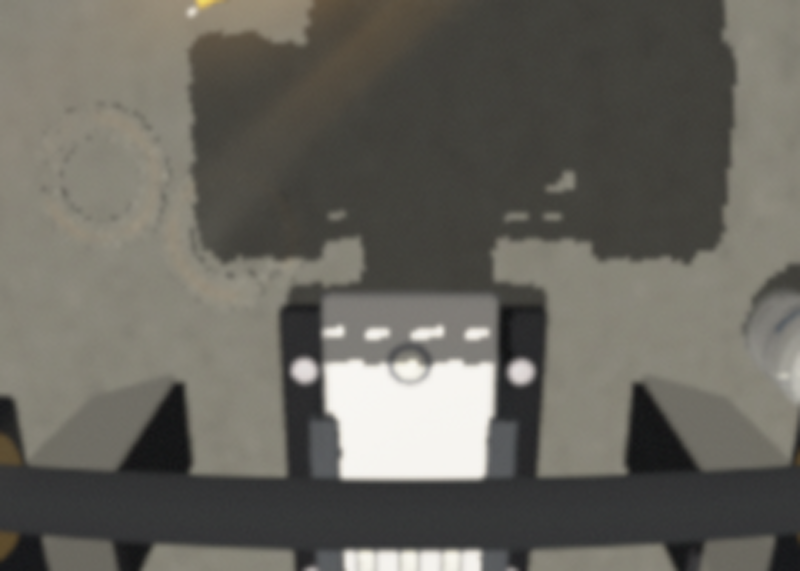

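Call:
carry_out:
  motion:
    - [0, 0.5, 0, 25, 0]
    - [0, 1, 0.4, 50, 0]
    - [0, 1.5, 0.4, 65, 0]
    - [0, 1.5, 0.4, 68.5, 0]
    - [0, 1.5, 0.4, 68.5, 0]
    - [0, 1.5, 0.4, 68.5, 0]

```text
time: 19.55
tool_pos: [557.6, -138.8, 63.3]
tcp_rot: [-3.136, 0.02, 3.003]
contact_force: [0.9, -0.2, -0.0]
grip_width: 92.2
```

```bash
python3 - <<'E'
from h import *
c=snap('wrist','w10')
go([557,-138.5,62],np.pi-np.radians(8.1))
a=cv2.resize(c['color'][90:290,110:390],(800,571),interpolation=cv2.INTER_CUBIC)
cv2.imwrite('pics/w10.png',a[...,::-1])
E
```

```text
d [0.62 0.13 1.23] spin 0.17 | t 19.6 pos [ 557.57 -138.7    63.25] rot [-3.1363  0.0198  3.0032] F [0.27 0.74 0.35] w 91.6
```

View pics/w10.png

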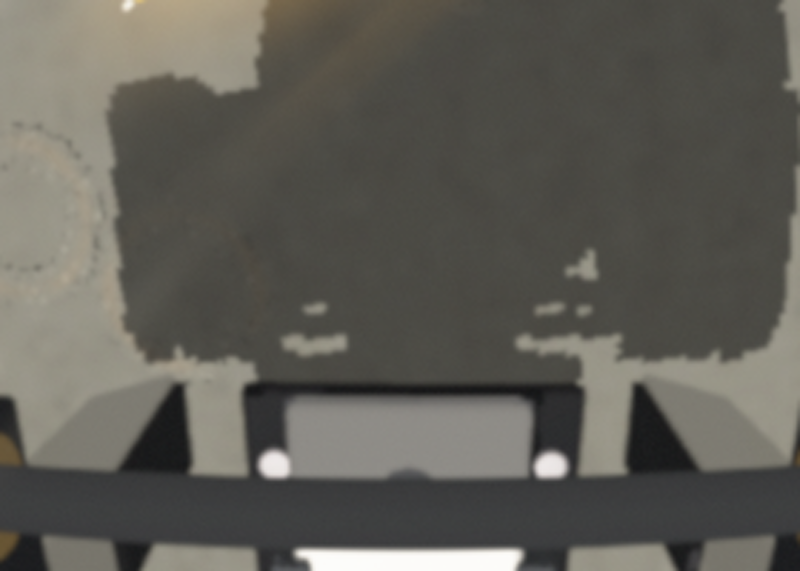

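Call:
carry_out:
  motion:
    - [0.3, 0.5, 0, 1, 0]
    - [0.6, 0.5, 0, 1, 0]
    - [1, 0.5, 0, 1, 0]
    - [1, 0.5, 0, 1, 0]
    - [1, 0.5, 0, 1, 0]
    - [1, 0.5, 0, 1, 0]
    - [1, 0.5, 0, 1, 0]

```text
time: 20.48
tool_pos: [557.1, -138.7, 62.2]
tcp_rot: [-3.136, 0.02, 3.003]
contact_force: [-0.1, -0.8, -1.7]
grip_width: 45.4
```

```bash
python3 - <<'E'
from h import *
go([500,-130,62],np.pi-np.radians(8.1))
E
```

```text
d [57.74  0.7  -0.92] spin 0.18 | t 20.48 pos [ 557.1  -138.66   62.23] rot [-3.1363  0.0198  3.0033] F [-0.08 -0.76 -1.73] w 45.4
```

Call:
carry_out:
  motion:
    - [1, 3, 0, -0.1, 0]
    - [1, 9, 0, -0.2, 0]
    - [1, 16, 0, -0.3, 0]
    - [1, 23, 0.1, -0.45, 0]
    - [1, 30, 0.1, -0.6, 0]
    - [1, 37, 0.1, -0.75, 0]
    - [1, 44, 0.1, -0.9, 0]
    - [1, 50, 0.2, -1, 0]
    - [1, 55, 0.2, -1.1, 0]

```text
time: 21.6
tool_pos: [503.0, -131.1, 62.5]
tcp_rot: [-3.136, 0.021, 3.003]
contact_force: [5.0, -0.5, -0.7]
grip_width: 45.7
```

```bash
python3 - <<'E'
from h import *
c=snap('scene','s5')
go([557.1-85*.99,-138.66+85*.141,62.3],np.pi-np.radians(8.1))
a=cv2.resize(c['color'][120:260,190:330],(600,600),interpolation=cv2.INTER_CUBIC)
cv2.imwrite('pics/s5.png',a[...,::-1])
E
```

```text
d [29.56  0.12 -0.47] spin 0.17 | t 21.65 pos [ 502.21 -130.88   62.42] rot [-3.1362  0.0202  3.0032] F [ 2.72 -0.04 -0.9 ] w 45.4
```

View pics/s5.png

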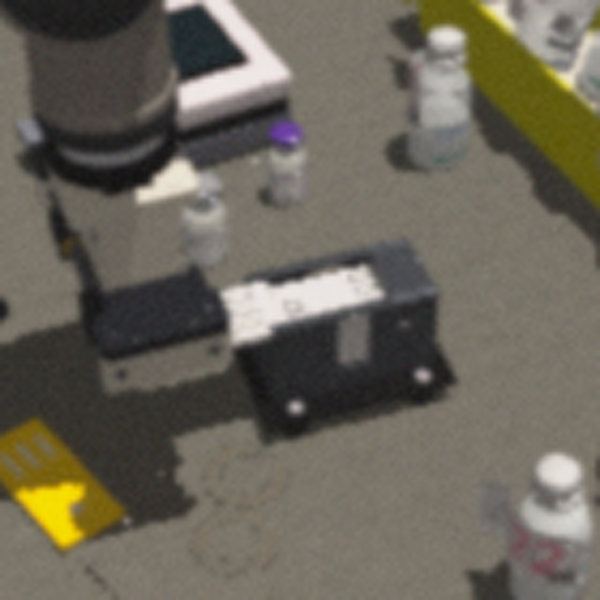

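Call:
carry_out:
  motion:
    - [1, 3, 0, -0.2, 0]
    - [1, 7, 0, -0.3, 0]
    - [1, 11, 0, -0.4, 0]
    - [1, 15, 0, -0.5, 0]
    - [1, 20, 0, -0.6, 0]
    - [1, 26, 0, -0.7, 0]
    - [1, 34, 0, -0.9, 0]
    - [1, 34, 0, -8, 0]
    - [1, 34, 0, -20, 0]

```text
time: 22.78
tool_pos: [468.2, -126.1, 82.4]
tcp_rot: [-3.136, 0.02, 3.003]
contact_force: [0.5, -0.1, -0.6]
grip_width: 45.3
```

```bash
python3 - <<'E'
from h import *
c=snap('scene','s6'); w=snap('wrist','w11')
go([445,150,62.3],np.pi)
a=cv2.resize(c['color'][120:260,190:330],(440,440),interpolation=cv2.INTER_CUBIC)
b=cv2.resize(w['color'][200:310,110:390],(440,173),interpolation=cv2.INTER_CUBIC)
cv2.imwrite('pics/s6.png',np.vstack([a,b])[...,::-1])
E
```

```text
d [ 62.72 270.62  17.97] spin -7.92 | t 22.88 pos [ 469.35 -126.5    83.46] rot [-3.1352  0.0235  3.0033] F [-0.39 -0.05 -0.07] w 45.5
```

View pics/s6.png

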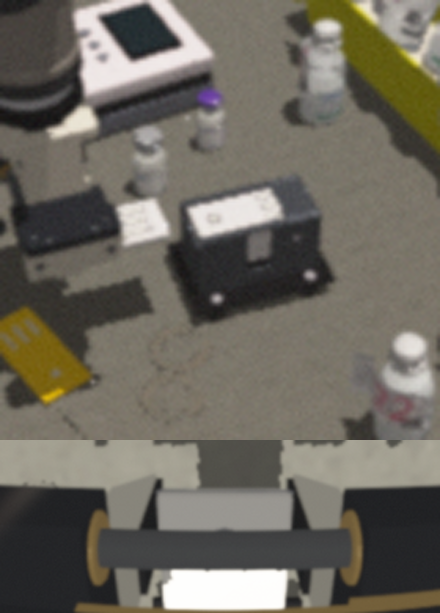

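```bash
python3 - <<'E'
from h import *
go([605,148,200],np.pi)
E
```

```text
d [ -99.22  289.85 -116.09] spin -7.92 | t 22.88 pos [ 469.35 -126.5    83.46] rot [-3.1352  0.0235  3.0033] F [-0.39 -0.05 -0.07] w 45.5
```

Call:
carry_out:
  motion:
    - [1, 0, 10, -40, 0]
    - [1, -20, 40, -80, -3]
    - [1, -50, 90, -110, -6]
    - [1, -80, 140, -116, -8]
    - [1, -99, 190, -116, -8]
    - [1, -99, 240, -116, -8]
    - [1, -99, 275, -116, -8]
    - [1, -99, 290, -116, -8]
    - [1, -99, 290, -116, -8]
    - [1, -99, 290, -116, -8]

```text
time: 24.12
tool_pos: [604.8, 146.8, 200.0]
tcp_rot: [-3.131, 0.022, -3.141]
contact_force: [-1.1, 0.7, -0.5]
grip_width: 45.7
```

```bash
python3 - <<'E'
from h import *
c=snap('wrist','w12')
go([605,148,200],np.pi)
a=cv2.resize(c['color'],(800,600),interpolation=cv2.INTER_CUBIC)
cv2.imwrite('pics/w12.png',a[...,::-1])
E
```

```text
d [-0.13  1.35  0.02] spin -0.01 | t 24.18 pos [604.87 146.65 200.03] rot [-3.1315  0.0224  3.1414] F [ 0.19 -1.24  0.07] w 45.7
```

View pics/w12.png

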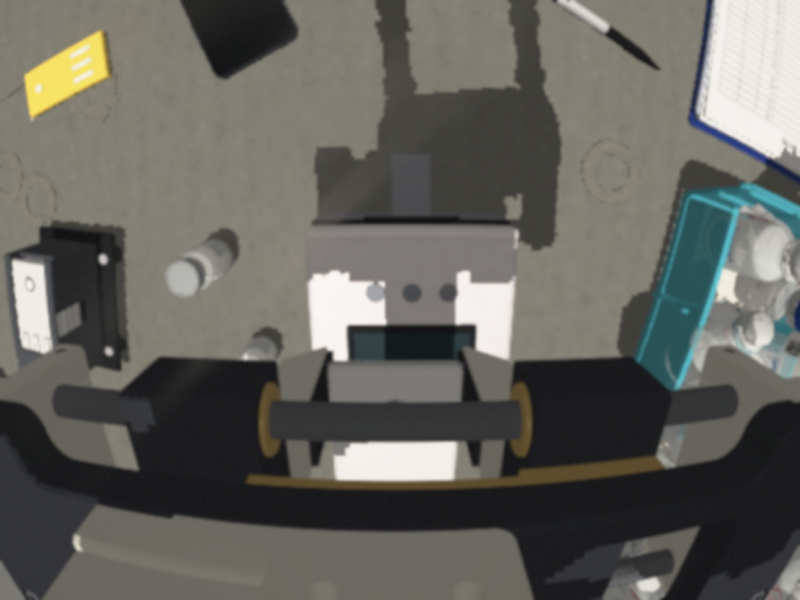

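```bash
python3 - <<'E'
from h import *
c=load('w12')
a=cv2.resize(c['color'][90:190,185:345],None,fx=5,fy=5,interpolation=cv2.INTER_CUBIC)
a=np.clip((a.astype(float)/255)**0.6*255,0,255).astype(np.uint8)
cv2.imwrite('pics/w12c.png',a[...,::-1])
a=cv2.resize(c['color'][225:265,195:325],None,fx=6,fy=6,interpolation=cv2.INTER_CUBIC)
cv2.imwrite('pics/w12d.png',a[...,::-1])
E
```

```text
(no output)
```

View pics/w12c.png

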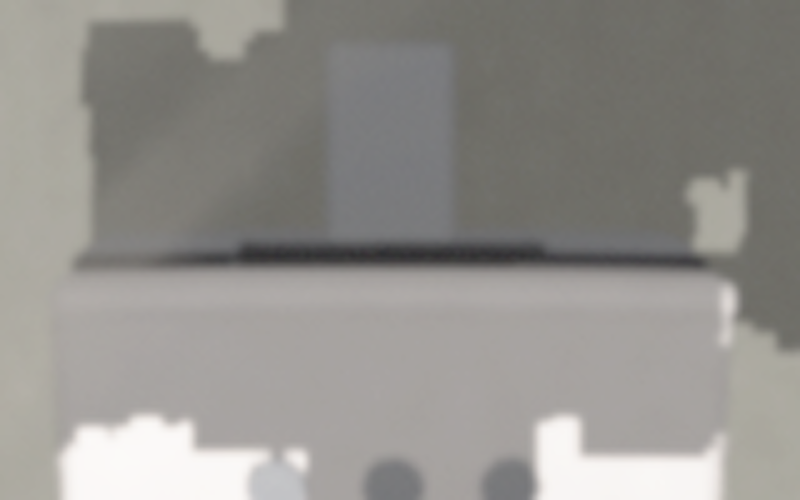

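View pics/w12d.png

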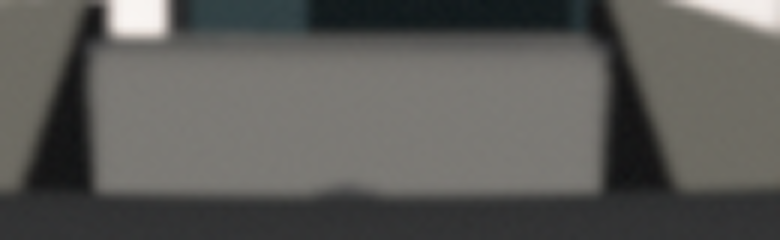

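```bash
python3 - <<'E'
from h import *
c=load('w12'); f=5
def uv(x,y): return (x+.5)/f-.5+185,(y+.5)/f-.5+90
def P(x,y,z): return onz(c,*uv(x,y),z,True).round(1)
def depf(u,v):
    o,d=ray(c,u,v,True); zc=(c['camera_from_world'][:3,:3]@d)[2]; return o+d/zc*c['depth'][int(round(v)),int(round(u))]
L=np.array([depf(*uv(x,y)) for x in range(345,445,5) for y in range(60,225,5)]);print('ledge z',np.percentile(L[:,2],[10,50,90]))
L=np.array([depf(*uv(x,y)) for x in range(90,700,10) for y in range(340,440,10)]);print('roof z',np.percentile(L[:,2],[10,50,90]))
L=np.array([depf(*uv(x,y)) for x in range(10,70,5) for y in range(40,240,10)]);print('table z',np.percentile(L[:,2],[10,50,90]))
for z in (30,34): print(z,'ledge',P(332,43,z),P(452,43,z),P(332,235,z),P(452,235,z))
print('slot flare',P(240,248,40),P(545,248,40))
print('roof front',P(60,285,66),P(730,285,66),'sides',P(60,470,66),P(722,470,66))
g=6
o=bot.get_obs();r=R.from_euler('xyz',o['tcp_rot'])
for p in [(88,40),(610,40),(95,185),(605,185)]:
    q=onz(c,(p[0]+.5)/g-.5+195,(p[1]+.5)/g-.5+225,200+18,True); print('cass tool',r.inv().apply(q-o['tool_pos']).round(1))
L=np.array([depf(*((x+.5)/g-.5+195,(y+.5)/g-.5+225)) for x in range(120,590,20) for y in range(70,170,20)]);print('cass top z',np.percentile(L[:,2],[10,50,90]))
t=load('top0');h=4.5
Q=lambda x,y,z: onz(t,(x+.5)/h-.5+100,(y+.5)/h-.5+150,z).round(1)
print('top ledge',Q(150,328,32),Q(196,328,32),'roof',Q(50,247,66),Q(280,247,66),Q(62,23,66),Q(284,23,66))
E
```

```text
ledge z [30.60119914 31.59879793 32.53627535]
roof z [64.78319011 65.65819415 66.58173747]
table z [-0.59624365  0.36327242  1.30982354]
30 ledge [521.9 143.   30. ] [521.8 169.   30. ] [564.4 143.   30. ] [564.2 169.5  30. ]
34 ledge [522.  143.1  34. ] [521.8 168.8  34. ] [563.9 143.1  34. ] [563.7 169.2  34. ]
slot flare [565.9 123.4  40. ] [565.6 188.9  40. ]
roof front [569.6  89.1  66. ] [568.8 223.6  66. ] sides [608.1  87.4  66. ] [607.6 224.4  66. ]
cass tool [ 14.  -22.5 -18.1]
cass tool [ 14.2  22.6 -18.5]
cass tool [ -0.5 -22.7 -17.7]
cass tool [ -0.2  23.  -18.2]
cass top z [217.52516087 218.44324983 219.21744664]
top ledge [523.2 169.3  32. ] [523.2 140.2  32. ] roof [570.1 223.8  66. ] [570.1  81.9  66. ] [714.  224.9  66. ] [714.5  84.7  66. ]
```

```bash
python3 - <<'E'
from h import *
go([462,156,60],np.pi)
E
```

```text
d [145.97  10.7  136.7 ] spin -0.01 | t 24.18 pos [604.87 146.65 200.03] rot [-3.1315  0.0224  3.1414] F [ 0.19 -1.24  0.07] w 45.7
```

Call:
carry_out:
  motion:
    - [1, 40, 5, 0, 0]
    - [1, 90, 10, 0, 0]
    - [1, 140, 10.7, 10, 0]
    - [1, 146, 10.7, 60, 0]
    - [1, 146, 10.7, 110, 0]
    - [1, 146, 10.7, 135, 0]
    - [1, 146, 10.7, 137, 0]
    - [1, 146, 10.7, 137, 0]

```text
time: 25.18
tool_pos: [462.8, 155.6, 60.7]
tcp_rot: [-3.132, 0.024, 3.14]
contact_force: [0.6, 0.4, -0.5]
grip_width: 45.4
```

```bash
python3 - <<'E'
from h import *
c=snap('scene','s7'); t=snap('top','t7')
go([462,156,30],np.pi)
a=cv2.resize(c['color'][100:180,170:280],(600,436),interpolation=cv2.INTER_CUBIC)
cv2.imwrite('pics/s7.png',a[...,::-1])
E
```

```text
d [ 1.8   0.39 31.03] spin -0.04 | t 25.27 pos [463.02 155.9   61.07] rot [-3.132   0.0251  3.1409] F [ 0.56  0.12 -0.52] w 45.6
```

View pics/s7.png

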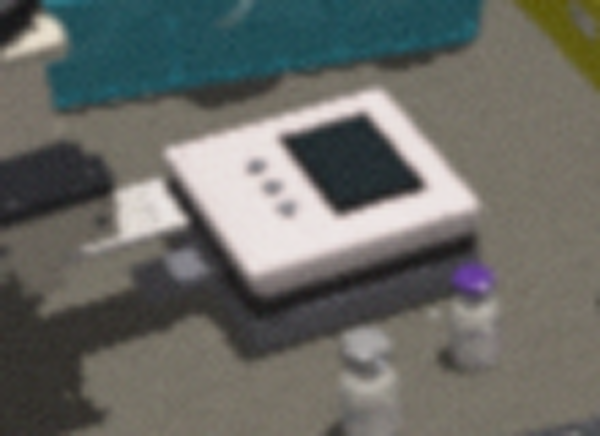

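Call:
carry_out:
  motion:
    - [1, 1, 0.1, 15, 0]
    - [1, 1.5, 0.1, 28, 0]
    - [1, 1.5, 0.1, 36, 0]
    - [1, 1.5, 0.1, 37.5, 0]
    - [1, 1.5, 0.1, 37.5, 0]
    - [1, 1.5, 0.1, 37.5, 0]

```text
time: 26.02
tool_pos: [462.7, 155.7, 23.8]
tcp_rot: [-3.132, 0.026, 3.141]
contact_force: [0.3, 0.7, -0.1]
grip_width: 45.2
```

```bash
python3 - <<'E'
from h import *
c=snap('scene','s8'); w=snap('wrist','w13')
go([470,156,22],np.pi)
a=cv2.resize(c['color'][100:180,170:280],(600,436),interpolation=cv2.INTER_CUBIC)
cv2.imwrite('pics/s8.png',a[...,::-1])
a=cv2.resize(w['color'],(800,600),interpolation=cv2.INTER_CUBIC)
cv2.imwrite('pics/w13.png',a[...,::-1])
E
```

```text
d [-7.3   0.32  2.01] spin -0.04 | t 26.12 pos [462.65 155.7   23.82] rot [-3.1321  0.0257  3.1409] F [-0.17 -0.72 -0.77] w 45.3
```

View pics/s8.png

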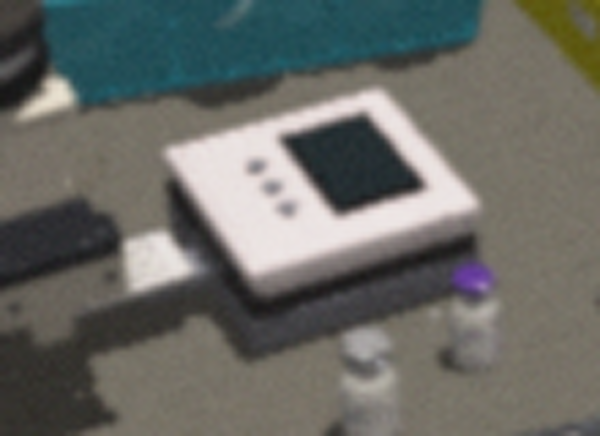

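View pics/w13.png

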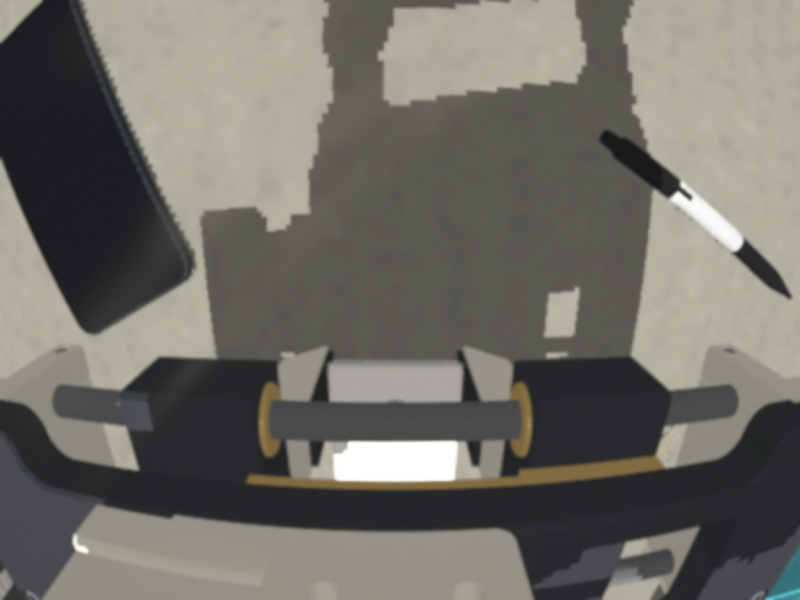

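Call:
carry_out:
  motion:
    - [1, 0, 0.3, 0.7, 0]
    - [1, 0, 0.3, 1.3, 0]
    - [1, 0, 0.3, 1.3, 0]
    - [1, 0, 0.3, 1.3, 0]

```text
time: 26.62
tool_pos: [462.7, 156.0, 22.5]
tcp_rot: [-3.132, 0.026, 3.141]
contact_force: [-0.8, 0.2, -1.0]
grip_width: 45.8
```

Call:
carry_out:
  motion:
    - [1, 0, 0, 0.5, 0]
    - [1, 0, 0, 1.0, 0]
    - [1, 0, 0, 1.0, 0]

```text
time: 27.0
tool_pos: [462.7, 156.0, 21.5]
tcp_rot: [-3.132, 0.026, 3.141]
contact_force: [-0.4, 0.1, -0.8]
grip_width: 45.5
```

Call:
carry_out:
  motion:
    - [1, 0, 0, 0.4, 0]
    - [1, 0, 0, 0.8, 0]
    - [1, 0, 0, 0.8, 0]

```text
time: 27.38
tool_pos: [462.7, 156.0, 20.7]
tcp_rot: [-3.132, 0.026, 3.141]
contact_force: [-0.2, -0.6, -0.0]
grip_width: 45.2
```

Call:
carry_out:
  motion:
    - [1, 0, 0, 0.4, 0]
    - [1, 0, 0, 0.7, 0]
    - [1, 0, 0, 0.7, 0]

```text
time: 27.75
tool_pos: [462.8, 156.0, 20.0]
tcp_rot: [-3.132, 0.026, 3.141]
contact_force: [-0.1, 0.7, 2.3]
grip_width: 45.6
```

Call:
carry_out:
  motion:
    - [1, 0, 0, -0.6, 0]
    - [1, 0, 0, -1.1, 0]
    - [1, -5, 0, -1, 0]
    - [1, -10, 0, -0.85, 0]
    - [1, -15, 0, -0.7, 0]
    - [1, -20, 0, -0.6, 0]
    - [1, -25, 0, -0.45, 0]
    - [1, -29, 0, -0.35, 0]
    - [1, -32, 0, -0.3, 0]
    - [1, -32, 0, -0.3, 0]

```text
time: 29.0
tool_pos: [494.9, 155.9, 21.2]
tcp_rot: [-3.132, 0.026, 3.141]
contact_force: [0.0, -0.0, -1.9]
grip_width: 45.3
```

```bash
python3 - <<'E'
from h import *
c=snap('scene','s9')
go([542,156,21.1],np.pi)
a=cv2.resize(c['color'][100:180,170:280],(600,436),interpolation=cv2.INTER_CUBIC)
cv2.imwrite('pics/s9.png',a[...,::-1])
E
```

```text
d [-47.29   0.11   1.23] spin -0.04 | t 29.05 pos [494.69 155.93  21.12] rot [-3.1321  0.0255  3.141 ] F [-0.3   0.43 -0.71] w 45.6
```

View pics/s9.png

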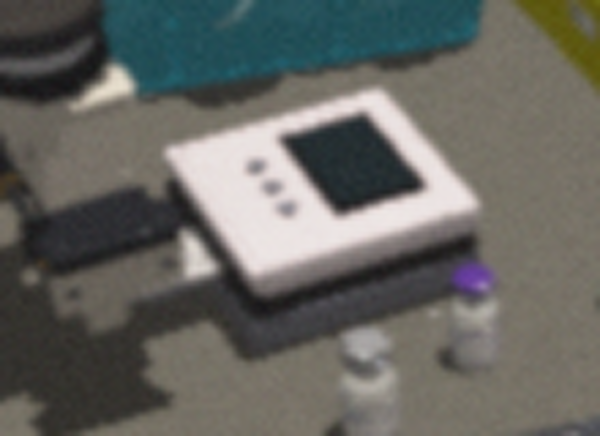

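Window end is about 15 mm into the slot with no contact force. I'll continue in steps.

Call:
carry_out:
  motion:
    - [1, -4, 0, 0.1, 0]
    - [1, -8, 0, 0.2, 0]
    - [1, -12, 0.1, 0.3, 0]
    - [1, -16, 0.1, 0.4, 0]
    - [1, -20, 0.1, 0.5, 0]
    - [1, -24, 0.1, 0.6, 0]
    - [1, -28, 0.1, 0.7, 0]
    - [1, -30, 0.1, 0.75, 0]

```text
time: 30.05
tool_pos: [525.0, 156.0, 21.1]
tcp_rot: [-3.132, 0.026, 3.141]
contact_force: [-0.2, -0.6, 0.2]
grip_width: 45.4
```

```bash
python3 - <<'E'
from h import *
go([542,156,21.1],np.pi)
E
```

```text
d [-16.97   0.     0.48] spin -0.04 | t 30.05 pos [525.02 156.01  21.14] rot [-3.1321  0.0257  3.1409] F [-0.2  -0.57  0.2 ] w 45.4
```

Call:
carry_out:
  motion:
    - [1, -3, 0, 0.1, 0]
    - [1, -6, 0, 0.2, 0]
    - [1, -9, 0, 0.3, 0]
    - [1, -12, 0, 0.35, 0]
    - [1, -13.5, 0, 0.4, 0]
    - [1, -13.5, 0, 0.4, 0]

```text
time: 30.8
tool_pos: [538.9, 156.0, 21.2]
tcp_rot: [-3.132, 0.026, 3.141]
contact_force: [0.8, -0.4, 1.1]
grip_width: 46.0
```

Next I'll creep toward the stop, about 3 mm further.

Call:
carry_out:
  motion:
    - [1, -0.7, 0, 0, 0]
    - [1, -1.4, 0, 0, 0]
    - [1, -2, 0, 0.05, 0]
    - [1, -2, 0, 0.05, 0]

```text
time: 31.3
tool_pos: [539.9, 156.0, 21.1]
tcp_rot: [-3.132, 0.024, 3.141]
contact_force: [-4.9, -0.8, 5.5]
grip_width: 45.4
```

```bash
python3 - <<'E'
from h import *
c=snap('scene','s10'); w=snap('wrist','w14')
go([542,156,21.1],np.pi)
a=cv2.resize(c['color'][110:180,170:250],(450,394),interpolation=cv2.INTER_CUBIC)
cv2.imwrite('pics/s10.png',a[...,::-1])
a=cv2.resize(w['color'][180:320,170:350],(800,622),interpolation=cv2.INTER_CUBIC)
cv2.imwrite('pics/w14.png',a[:600,:,::-1])
E
```

```text
d [-2.12  0.04  0.06] spin -0.04 | t 31.4 pos [539.88 155.96  21.11] rot [-3.132   0.0243  3.1409] F [-5.28 -0.15  5.41] w 45.7
```

View pics/s10.png

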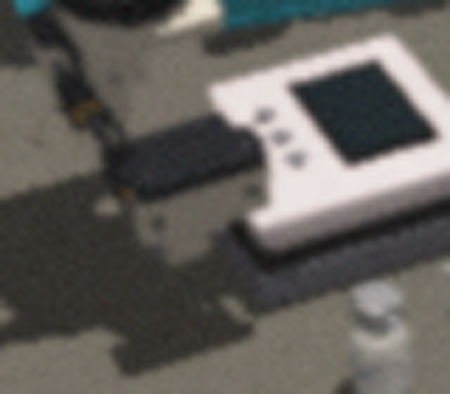

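View pics/w14.png

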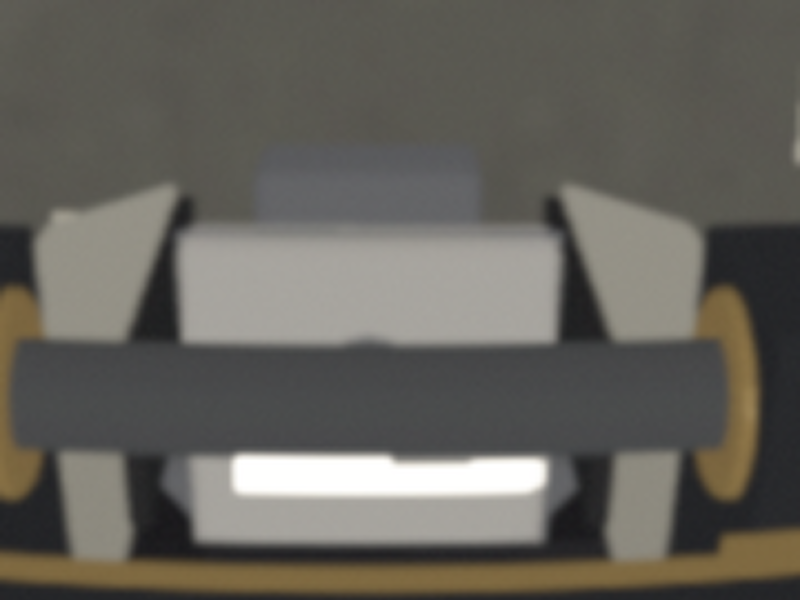

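```bash
python3 - <<'E'
from h import *
c=load('w14'); f=800/180
def P(x,y,z): return onz(c,(x+.5)/f-.5+170,(y+.5)/f-.5+180,z,True).round(1)
for v in (222,232): print('tail bottom/top edge',v,P(368,v,31.5),P(368,v,39))
for v in (145,160,174): print('ledge',v,P(368,v,31),P(368,v,25))
print('cass sides',P(180,235,39),P(560,235,39),'ledge sides',P(258,180,31),P(480,180,31))
E
```

```text
tail bottom/top edge 222 [527.8 155.9  31.5] [524.3 155.9  39. ]
tail bottom/top edge 232 [529.1 155.9  31.5] [525.6 155.9  39. ]
ledge 145 [517.9 155.9  31. ] [520.3 155.8  25. ]
ledge 160 [519.8 155.9  31. ] [522.3 155.8  25. ]
ledge 174 [521.6 155.9  31. ] [524.2 155.8  25. ]
cass sides [526.2 133.9  39. ] [526.1 178.4  39. ] ledge sides [522.5 142.5  31. ] [522.4 169.4  31. ]
```

Call:
carry_out:
  motion:
    - [1, 0.3, 0, -0.3, 0]
    - [1, 0.3, 0, -0.3, 0]
    - [1, 0.3, 0, -0.3, 0]

```text
time: 31.78
tool_pos: [539.8, 155.9, 21.3]
tcp_rot: [-3.132, 0.025, 3.141]
contact_force: [-1.2, 1.2, -0.4]
grip_width: 46.1
```

Call:
carry_out:
  motion:
    - [1, -0.7, 0, -0.1, 0]
    - [1, -1.3, 0, -0.1, 0]
    - [1, -1.3, 0, -0.1, 0]

```text
time: 32.15
tool_pos: [539.9, 155.9, 21.2]
tcp_rot: [-3.132, 0.022, 3.141]
contact_force: [-5.9, -0.7, 2.0]
grip_width: 45.5
```

Call:
carry_out:
  motion:
    - [1, 0, 0, 0, 0]
    - [0.7, 0, 0, 0, 0]
    - [0, 0, 0, 0, 0]
    - [0, 0, 0, 0, 0]
    - [0, 0, 0, 0, 0]
    - [0, 0, 0, 0, 0]
    - [0, 0, 0, -20, 0]
    - [0, 0, 0, -70, 0]
    - [0, 0, 0, -130, 0]
    - [0, 0, 0, -130, 0]

```text
time: 33.4
tool_pos: [539.9, 157.7, 156.2]
tcp_rot: [-3.133, 0.032, 3.141]
contact_force: [0.8, 0.5, -0.4]
grip_width: 92.2
```

```bash
python3 - <<'E'
from h import *
w=snap('wrist','w15')
go([539,156,21.1],np.pi)
a=cv2.resize(w['color'][110:290,135:375],(800,600),interpolation=cv2.INTER_CUBIC)
cv2.imwrite('pics/w15.png',a[...,::-1])
E
```

```text
d [  2.75  -0.21 132.19] spin -0.03 | t 33.45 pos [538.18 157.42 153.3 ] rot [-3.1324  0.027   3.1411] F [-0.76 -0.09 -1.11] w 91.7
```

View pics/w15.png

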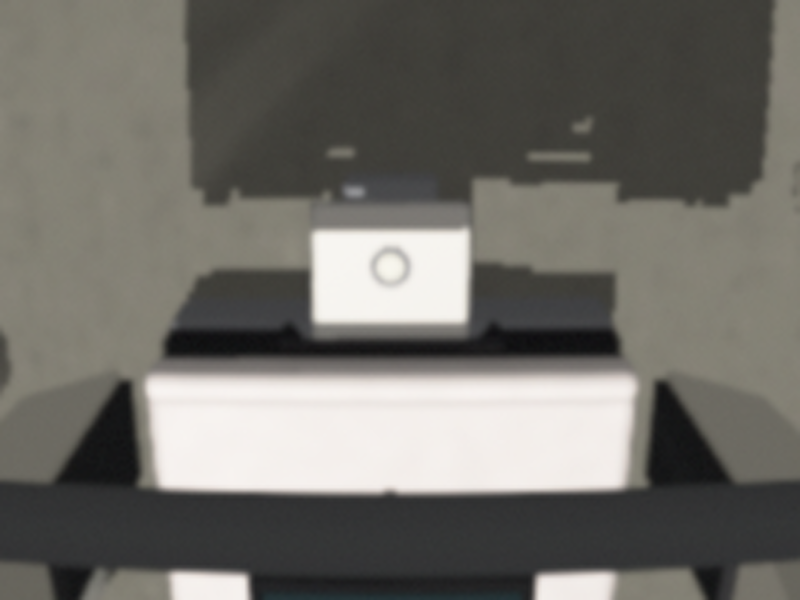

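```bash
python3 - <<'E'
from h import *
c=load('w15'); f=800/240
a=cv2.resize(c['color'][155:225,215:290],None,fx=8,fy=8,interpolation=cv2.INTER_CUBIC)
a=np.clip((a.astype(float)/255)**0.6*255,0,255).astype(np.uint8)
cv2.imwrite('pics/w15c.png',a[...,::-1])
E
```

```text
(no output)
```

View pics/w15c.png

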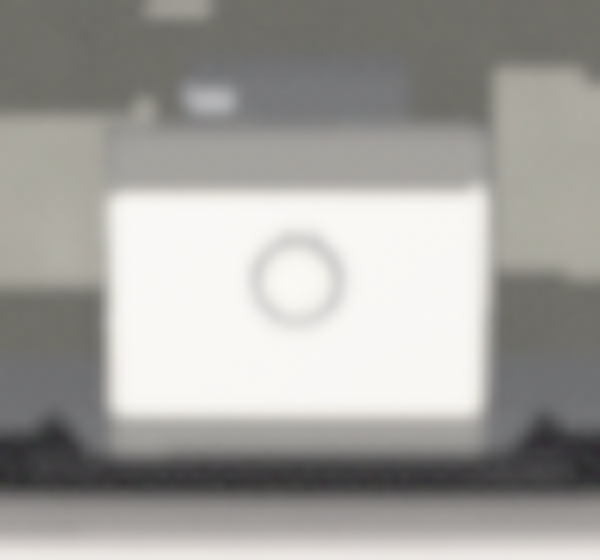

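```bash
python3 - <<'E'
from h import *
c=load('w15'); f=8
def P(x,y,z): return onz(c,(x+.5)/f-.5+215,(y+.5)/f-.5+155,z,True).round(1)
print('cam',np.linalg.inv(c['camera_from_world'])[:3,3].round(0))
print('tail',P(300,122,31),P(300,122,39),P(300,128,39),'ledge',P(300,62,31),P(300,68,31))
print('well',P(298,280,39),'sides near tail',P(106,150,39),P(490,150,39),'at slot',P(107,400,39),P(486,400,39))
def depf(u,v):
    o,d=ray(c,u,v,True); zc=(c['camera_from_world'][:3,:3]@d)[2]; return o+d/zc*c['depth'][int(round(v)),int(round(u))]
L=np.array([[depf((x)/f+215,y/f+155) [2] for x in range(130,470,20)] for y in range(150,440,30)]);print('cass z by row',np.median(L,1).round(1))
# front face: where vertical edges
for y in (360,415,430,455): print(y,P(300,y,39),P(60,y,47))
E
```

```text
cam [459. 159. 312.]
tail [527.8 155.9  31. ] [525.8 156.   39. ] [526.6 156.   39. ] ledge [520.3 155.9  31. ] [521.1 155.9  31. ]
well [545.4 155.8  39. ] sides near tail [529.3 132.9  39. ] [529.2 178.6  39. ] at slot [561.  132.2  39. ] [560.9 178.8  39. ]
cass z by row [40.2 39.7 40.1 39.7 40.  40.2 39.8 39.9 39.8 39.6]
360 [555.7 156.   39. ] [553.  127.5  47. ]
415 [562.9 156.   39. ] [560.  127.3  47. ]
430 [564.8 156.   39. ] [561.9 127.2  47. ]
455 [568.2 156.   39. ] [565.1 127.1  47. ]
```

Well, tail and ledge positions all suggest fully home: the tail is about 6.4 mm behind the ledge edge, where 6 is expected. I'll confirm with a light nudge on the tail using closed fingers.

```bash
python3 - <<'E'
from h import *
go([502,156,36],np.pi)
E
```

```text
d [ 39.33  -0.37 116.29] spin -0.03 | t 33.45 pos [538.18 157.42 153.3 ] rot [-3.1324  0.027   3.1411] F [-0.76 -0.09 -1.11] w 91.7
```

Call:
carry_out:
  motion:
    - [1, 25, 0, 0, 0]
    - [1, 39, 0, 0, 0]
    - [1, 39, 0, 20, 0]
    - [1, 39, 0, 40, 0]
    - [1, 39, 0, 70, 0]
    - [1, 39, -0.4, 100, 0]
    - [1, 39, -0.4, 115, 0]
    - [1, 39, -0.4, 115, 0]
    - [1, 39, -0.4, 115, 0]

```text
time: 34.58
tool_pos: [502.9, 156.1, 38.0]
tcp_rot: [-3.133, 0.028, 3.141]
contact_force: [0.1, 0.2, 0.0]
grip_width: 6.6
```

```bash
python3 - <<'E'
from h import *
go([516,156,35],np.pi)
E
```

```text
d [-12.99  -0.07   3.42] spin -0.02 | t 34.58 pos [502.92 156.11  38.05] rot [-3.1326  0.0283  3.1412] F [0.13 0.19 0.05] w 6.6
```

Call:
carry_out:
  motion:
    - [1, -3, 0, 2, 0]
    - [1, -6, 0, 2.8, 0]
    - [1, -9, 0, 3.2, 0]
    - [1, -11.5, 0, 3.3, 0]
    - [1, -11.5, 0, 3.3, 0]

```text
time: 35.2
tool_pos: [514.7, 156.1, 35.1]
tcp_rot: [-3.133, 0.028, 3.141]
contact_force: [-0.1, 0.0, 0.1]
grip_width: 0.6
```

Call:
carry_out:
  motion:
    - [1, -0.7, 0, 0, 0]
    - [1, -1.4, 0, 0, 0]
    - [1, -2, 0, 0, 0]
    - [1, -2, 0, 0, 0]

```text
time: 35.7
tool_pos: [516.7, 156.1, 35.1]
tcp_rot: [-3.133, 0.028, 3.141]
contact_force: [0.1, -0.5, -0.1]
grip_width: 0.3
```

Call:
carry_out:
  motion:
    - [1, -0.5, 0, 0, 0]
    - [1, -1.0, 0, 0, 0]
    - [1, -1.4, 0, 0, 0]
    - [1, -1.4, 0, 0, 0]

```text
time: 36.2
tool_pos: [518.0, 156.1, 35.1]
tcp_rot: [-3.133, 0.028, 3.141]
contact_force: [-0.5, -1.3, 0.2]
grip_width: 0.5
```

Call:
carry_out:
  motion:
    - [1, -0.5, 0, 0, 0]
    - [1, -1.0, 0, 0, 0]
    - [1, -1.0, 0, 0, 0]

```text
time: 36.58
tool_pos: [518.2, 156.0, 35.0]
tcp_rot: [-3.132, 0.026, 3.141]
contact_force: [-4.2, -0.5, 2.5]
grip_width: 0.5
```

Stiff contact at the tail with no further movement, so the cassette is home. I'll retreat.

Call:
carry_out:
  motion:
    - [1, 3, 0, 0, 0]
    - [1, 12, 0, 0, 0]
    - [1, 25, 0, -10, 0]
    - [1, 40, 0, -50, 0]
    - [1, 40, 0, -100, 0]
    - [1, 40, 0, -140, 0]
    - [1, 40, 0, -140, 0]
    - [1, 40, 0, -140, 0]

```text
time: 37.58
tool_pos: [473.7, 157.2, 173.7]
tcp_rot: [-3.132, 0.026, 3.141]
contact_force: [0.7, -0.7, -0.2]
grip_width: 0.4
```

```bash
python3 - <<'E'
from h import *
c=snap('scene','s11'); w=snap('wrist','w16')
go([516,156,35],np.pi)
a=cv2.resize(c['color'][90:260,90:340],(800,544),interpolation=cv2.INTER_CUBIC)
cv2.imwrite('pics/s11.png',a[...,::-1])
E
```

```text
d [-39.14   0.2  138.74] spin -0.03 | t 37.67 pos [473.54 157.15 172.75] rot [-3.132   0.0241  3.1411] F [ 0.47  0.04 -0.58] w 0.4
```

View pics/s11.png

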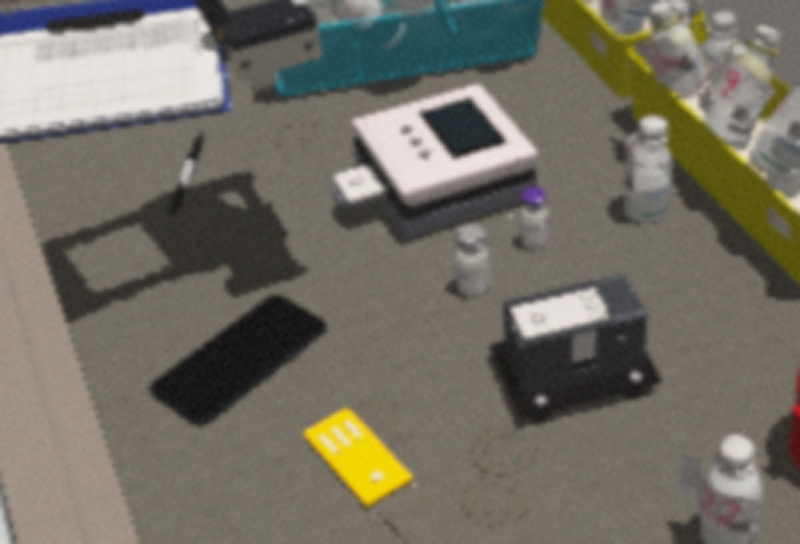

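View pics/w16.png

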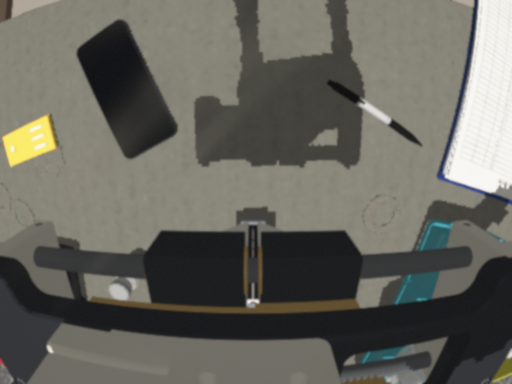

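The scene view shows the cassette in the reader at (357,184). The next cassette is in the dispenser at (558,312), and the vials, bottles and phone look unmoved. I'm handing in now.

```bash
python3 -c "
from plant import bot
print(bot.close_job())"
```

```text
the job is handed in; nothing more can be done
None
```

The test cassette is in the reader, read windows first and fully home as far as I could check. I handed the job in at about 38 s of the 64 s allowed.

- **Drawing it out:** The first press, at about 5–7 N, slipped part of the way and left only about 20 mm sticking out. A second press at about 6–7 N brought it to about 33 mm. The highest press I read was 7.3 N, but I only read the force at the end of each move.
- **Moving it:** I gripped the sample-well end, pulled the cassette clear and slid it into the slot. It met no noticeable force until a stiff stop at about 5–6 N.
- **Checks at the reader:**
  - After I let go, the tail measured about 6.4 mm behind the ledge's front edge, where 6 mm is expected.
  - The cassette lay flat.
  - A 4 N nudge on the tail with closed fingers moved it no further.
- **Rest of the scene:** In the last picture the second cassette is in the dispenser, and the vials, bottles and phone look undisturbed.
- **Disagreement:** Before I let go, the tail measured only about 4.2 mm behind the ledge edge, which would have meant nearly 2 mm short. I put this down to calibration error, since the stiff stop, the later measurement and the nudge all agree that it is home.

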